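Turn over the cabinet leg that stands on its head on the turntable

TASK

One of the square aluminium cabinet legs on the freely spinning turntable stands on its head, wide foot plate up. Lift it off the turntable, lay it on its side on the black rubber mat and let go of it there, then take a fresh hold and stand it upright, foot plate down, gently on the bare steel plate beside the leg that already stands there. Do not topple the other legs, keep the three remaining ones on the turntable, and do not shift the leg on the steel plate or the tape roll, jar and hammer lying around.

Things in the scene. Friction and masses are not known exactly. Their poses are not given: they have to be found in the camera images.
- odd_leg: the leg to turn over: square aluminium stem 28 x 28 mm, 120 mm long, then a square foot plate 40 x 40 x 10 mm in line with the stem's faces; 130 mm overall, about 0.17 kg, balance point 71 mm from the stem end. Origin: centre of the stem's end face; z runs along the stem towards the foot plate (up at the start, down at the end); x, y square to the stem's faces
- odd_leg_mid (a point): point on the axis of that leg, 65 mm from the stem end, half way along
- odd_leg_foot (a point): centre of the foot plate's outer face, 130 mm from the stem end
- turntable: round wooden turntable 250 mm across on a low bearing, free to spin about its upright axis. Origin: on that axis at bench level; the top surface is at 40 mm. Four legs stand on it, about 80 mm from the axis and roughly a quarter turn apart
- leg_a: a leg of the same shape standing foot down on the turntable; origin: centre of the foot plate's underside, z up along the stem, top at 130 mm above the origin
- leg_b: as leg_a
- leg_c: as leg_a
- leg_done: a leg of the same shape standing foot down towards the far edge (+x) of the steel plate; origin: centre of the foot plate's underside
- mat: fixed black rubber mat 210 x 210 x 4 mm on the bench, to one side of the turntable; origin: centre of its underside, x and y along its edges, top at 4 mm
- plate: fixed bare steel plate 180 x 180 x 8 mm on the bench, to the other side of the turntable; origin: centre of its underside, x and y along its edges, top at 8 mm
- tape: roll of paper tape, ring 96 mm across and 22 mm high; origin: centre of its underside
- jar: amber glass jar 60 mm across, 75 mm high; origin: centre of its underside
- mallet: hammer lying on the bench beyond the turntable, along its x axis
Mind the look-alikes: they are no part of the job. Leave any purple or turquoise look-alike of the leg_done alone.

How it is judged:
By the outcome, as a careful person would: the job done as asked, in the order asked, and still so for the second after the job is handed in, with the robot touching nothing.
It also fails if it takes over 72 s, if anything falls off the work surface, if the arm or the gripper's body presses on something with over 40 N, if the wrist force passes 120 N, or if a joint passes its speed limit or range.

ROBOT

A 6-joint arm with a two-finger parallel gripper is mounted at the origin on the work surface. World frame = base frame: x ahead of the robot, y to its left, z up, the work surface at z = 0. Lengths are in m, angles in degrees, forces in N, time in s.
With the tool pointing down it reaches from about 0.4 to 0.825 m from the base axis. Payload 7 kg.
Tool frame: the origin (TCP) lies at the centre of the arm's flange, where the gripper is bolted on; the fingertips stand 178 mm ahead of it and the grasp point (between the pads) lies 159 mm ahead of it; x points along the fingers, y is the direction in which the jaws open and shut, and the axes are right-handed (so a half turn about x gives the same grasp; the last joint's range is limited). The gripper opens to 88 mm and grips with 3 to 60 N. Pads are 19 mm wide; open, the fingers measure 130 mm over their backs; the gripper's body (78 mm by 193 mm) begins 47 mm behind the grasp point.
Start: joints at [88.241, 20.546, 0.682, 0, -70.136, -16.507], TCP at [0.212, 0.641, 0.405] pointing down, gripper open.
Joint ranges: [-176.03, 176.03], [-82.01, 121.73], [-58.28, 71.71], [-173.87, 95.51], [-174.79, -0.11], [-173.66, 173.66]. Speed limits (degrees/s): [136.94, 136.94, 172.46, 180, 180, 180].

INTERFACE

Orientations are given as [roll, pitch, yaw] about the fixed x, y, z axes, in that order (R = Rz(yaw) Ry(pitch) Rx(roll)).
In Python, from plant import ctrl gives the robot as it stands. The module is installed in compiled form; this text tells all that it offers.
- The arm moves only by the shell command python3 -m inch 'ROWS'. ROWS is JSON, one flat list of numbers, 7 for each row, row after row: the shift along the tool's x, y, z in m, then the turn, a rotation vector about the tool's x, y, z in degrees, then the finger opening in m, from 0 to 0.0876. In form: [dx, dy, dz, rx, ry, rz, hand, dx, dy, dz, rx, ry, rz, hand, ...]. A call has 1 to 20 rows; each row shifts and turns the pose as measured when the row begins, along the tool's axes as they then stand; what a row does not reach is not made up. A row lasts 1/8 s, in which the tool goes at most 62.5 mm and 10.7 degrees, less where a joint would pass 70% of its speed; a pose out of reach is approached as far as the arm can. A call with a gripper value outside its range is refused whole. The fingers move at their own pace and stop on an object; the grip force is fixed at half the most. Time passes only in rows, so rows that do not move let the fingers close. It gives the time, the measured TCP pose, the force and the opening at its end, in the units of the state.
- ctrl.get_obs(): the state, without advancing time (a new reading comes with each control period).
- ctrl.snapshot(name): name is "scene" or "top" or "wrist"; returns a dict with "color" (420x560x3 uint8, red, green, blue), "depth" (420x560 float32, m along the optical axis (not along the pixel's ray), 0 where there is no reading), "K" (3x3 intrinsics, pixels), "k1" (the pictures are not rectified: a ray, as slopes to the right and down, at radius r is drawn at 1 + k1 r^2 times it, then the intrinsics apply), "position" and "attitude" of the camera in the world; the wrist camera has in their place "hand_eye" (4x4, takes a point from camera to tool coordinates, whose origin is the TCP and whose axes are the tool frame's). Camera axes: x right, y up, looking along -z (the intrinsics and any distortion apply to the point x, -y, -z); pixel columns grow to the right and rows downward; lengths in m; the calibration is good to about 2 mm. A picture is of the moment at which its call begins: read the wrist's pose just before it.
- ctrl.close_job(): hands the job in, once; it reports no verdict.
The state is a dict: "clock": time; "joint_pos": joint angles; "qvel": joint speeds; "tau": joint torques, N m; "tool_pos": TCP position; "orientation": TCP orientation; "force": force on the tool from outside, world axes, zero at the start; "moment": the same for the moment, N m; "opening": finger opening in m.
Only numpy, scipy, OpenCV 4.12 (cv2) and the standard library are available. Lean on these libraries where they do the work, as an engineer would, in place of code of your own. Each camera call takes 0.05 s, during which the arm holds its last target.

## Working session

There is one attempt and no reset: what is moved stays moved. The work goes in short steps, Python scripts to look and compute and a shell command to move; the robot and the scene stay as the last step left them, time stands still between calls to the robot, and variables do not carry over. Pictures are saved under pics/ and viewed, and the job is handed in when it is done.

```bash
mkdir -p pics; ls
python3 - <<'E'
from plant import ctrl
import cv2,numpy as np
o=ctrl.get_obs();print(o)
for n in ["scene","top"]:
    s=ctrl.snapshot(n);cv2.imwrite(f"pics/{n}0.png",s["color"][:,:,::-1]);np.savez(f"pics/{n}0.npz",**s)
    print(n,s["K"],s["k1"],s["position"],s["attitude"])
E
```

```text
pics
{'clock': 0.0, 'joint_pos': array([ 8.82398837e+01,  2.05935349e+01,  6.33317353e-01, -1.97526318e-02,
       -7.01356339e+01, -1.65064800e+01]), 'qvel': array([ 0.05622426,  0.02861877, -0.05039801, -0.04317879, -0.00316158,
        0.0258591 ]), 'tau': array([-2.43899194e-04, -5.82708764e+01,  2.93058425e+01,  6.99742019e+00,
        6.92840738e-03, -1.74475194e-04]), 'tool_pos': array([0.21151726, 0.64080442, 0.40369642]), 'orientation': array([  95.54435515,   89.90236594, -102.72896848]), 'force': array([-0.54662291, -0.02342409,  0.08156518]), 'moment': array([-0.07754336,  0.00210041, -0.0002271 ]), 'opening': 0.08785756959845016}
scene [[471.05442239   0.         284.16521089]
 [  0.         471.05442239 212.90302898]
 [  0.           0.           1.        ]] 0.05452767898868313 [ 1.2844082  -0.53901222  1.06758683] [42.99951438  0.75772135 50.72760896]
top [[508.94263196   0.         281.23939877]
 [  0.         508.94263196 201.27372645]
 [  0.           0.           1.        ]] -0.07934430474794245 [ 0.35220369 -0.0087855   1.52954863] [  9.61316865   0.52739276 -89.89714677]
```

View pics/scene0.png

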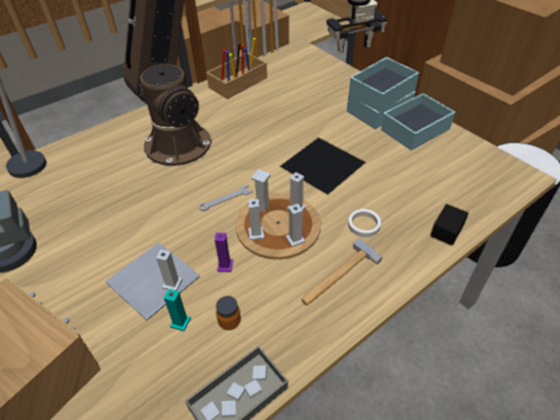

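View pics/top0.png

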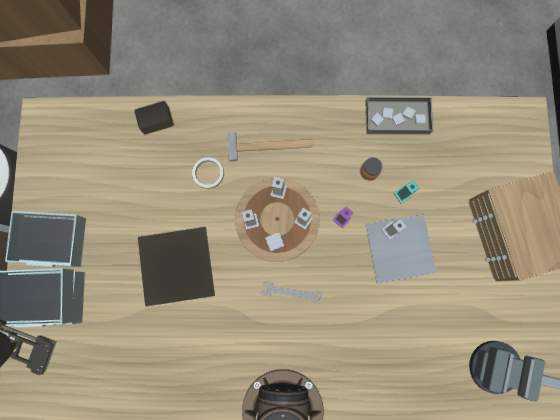

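The scene picture shows four legs on the turntable. The one at (261,178) has its wide end up, and in the top view it is the plain square at (275,242), on the robot's side. The purple leg (top 343,217), the turquoise leg (405,192) and the jar are nearby. I'll enlarge these to confirm.

```bash
cat > h.py <<'E'
import numpy as np,cv2
from scipy.spatial.transform import Rotation as R
from plant import ctrl
def cam(s,obs=None):
    if "hand_eye" in s:
        T=np.eye(4);T[:3,:3]=R.from_euler('xyz',obs['orientation'],degrees=True).as_matrix();T[:3,3]=obs['tool_pos']
        T=T@np.array(s["hand_eye"]);return T[:3,:3],T[:3,3]
    return R.from_euler('xyz',s["attitude"],degrees=True).as_matrix(),np.array(s["position"])
def rays(s,uv,obs=None):
    Rm,p=cam(s,obs);K=s["K"];uv=np.atleast_2d(uv).astype(float)
    d=(uv-[K[0,2],K[1,2]])/[K[0,0],K[1,1]];x=d.copy()
    for _ in range(20): x=d/(1+float(s["k1"])*(x**2).sum(1,keepdims=True))
    return p,np.c_[x[:,0],-x[:,1],-np.ones(len(x))]@Rm.T
def onz(s,uv,z,obs=None):
    p,d=rays(s,uv,obs);return p+d*((z-p[2])/d[:,2:3])
def proj(s,P,obs=None):
    Rm,p=cam(s,obs);c=(np.atleast_2d(P)-p)@Rm;x=np.c_[c[:,0]/-c[:,2],c[:,1]/c[:,2]]
    x=x*(1+float(s["k1"])*(x**2).sum(1,keepdims=True));return x*[s["K"][0,0],s["K"][1,1]]+[s["K"][0,2],s["K"][1,2]]
def depthpts(s,obs=None):
    h,w=s["depth"].shape;u,v=np.meshgrid(np.arange(w),np.arange(h))
    p,d=rays(s,np.c_[u.ravel(),v.ravel()],obs);return (p+d*s["depth"].ravel()[:,None]).reshape(h,w,3)
def save(s,name,crop=None,k=1):
    im=s["color"][:,:,::-1]
    if crop: im=im[crop[1]:crop[3],crop[0]:crop[2]]
    cv2.imwrite("pics/"+name,cv2.resize(im,None,fx=k,fy=k,interpolation=cv2.INTER_CUBIC))
def load(n): 
    z=np.load(f"pics/{n}.npz");return {k:z[k] for k in z.files}
E
python3 - <<'E'
from h import *
t=load("top0");c=load("scene0")
a=t["color"][165:285,225:355,::-1];b=c["color"][160:260,200:330,::-1]
a=cv2.resize(a,None,fx=3,fy=3,interpolation=2);b=cv2.resize(b,None,fx=3,fy=3,interpolation=2)
b=cv2.copyMakeBorder(b,0,a.shape[0]-b.shape[0],0,0,0)
cv2.imwrite("pics/crop1.png",np.hstack([a,b]))
P=depthpts(t)
for n,uv,r in [("odd",(275,242),2),("la",(250,216),2),("lb",(278,184),2),("lc",(307,214),2),("done",(398,226),2),("purple",(346,214),1),("tt",(277,219),2),("mat",(176,266),4),("plate",(400,258),4)]:
    print(n,np.median(P[uv[1]-r:uv[1]+r+1,uv[0]-r:uv[0]+r+1].reshape(-1,3),0).round(4))
# corners
print("mat corners",onz(t,[(138,237),(207,227),(214,297),(146,305)],.004)[:,:2].round(3).tolist())
print("plate corners",onz(t,[(366,223),(424,214),(436,274),(377,282)],.008)[:,:2].round(3).tolist())
E
```

```text
odd [0.4718 0.0206 0.1715]
la [0.5422 0.0884 0.1697]
lb [0.6306 0.013  0.1704]
lc [ 0.5474 -0.0653  0.1714]
done [ 0.5191 -0.3179  0.1384]
purple [ 0.5534 -0.1755  0.1299]
tt [0.5515 0.0177 0.0404]
mat [0.414  0.3204 0.0039]
plate [ 0.438  -0.3489  0.009 ]
mat corners [[0.501, 0.44], [0.532, 0.23], [0.323, 0.204], [0.298, 0.407]]
plate corners [[0.544, -0.25], [0.571, -0.427], [0.39, -0.456], [0.367, -0.278]]
```

View pics/crop1.png

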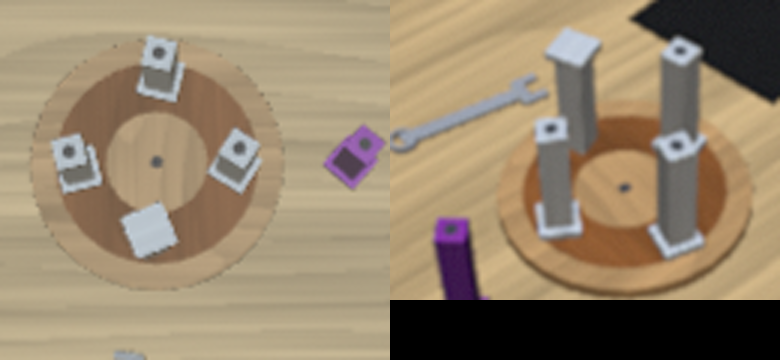

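The crop confirms it. The top-view square at (275,242) is a blank 40 mm plate with no stem hole, so that leg is head-down. The other three at (250,216), (278,184) and (307,214) show the stem end on top. Next I'll measure yaws.

Run:
```python
from h import *
t=load("top0");P=depthpts(t)
m=((P[:,:,2]>.155)&(P[:,:,2]<.19)).astype(np.uint8)
n,l,st,ce=cv2.connectedComponentsWithStats(m)
for i in range(1,n):
    if 15<st[i,4]<900:
        ys,xs=np.nonzero(l==i);q=onz(t,np.c_[xs,ys],.17)[:,:2]
        r=cv2.minAreaRect((q*1000).astype(np.float32));print(ce[i].round(1),st[i,4],np.round(r[0],1),np.round(r[1],1),round(r[2],1),q.mean(0).round(4))
# subpixel: upsample gray and threshold odd leg top
im=t["color"][228:256,260:292];g=cv2.resize(im,None,fx=8,fy=8,interpolation=cv2.INTER_CUBIC)
hsv=cv2.cvtColor(g,cv2.COLOR_RGB2HSV);mm=((hsv[:,:,2]>165)&(hsv[:,:,1]<50)).astype(np.uint8)
n,l,st,ce=cv2.connectedComponentsWithStats(mm);i=1+np.argmax(st[1:,4])
c=cv2.findContours((l==i).astype(np.uint8),0,1)[0][0][:,0,:]
uv=(c+.5)/8-.5+[260,228];q=onz(t,uv,.17)[:,:2]
r=cv2.minAreaRect((q*1000).astype(np.float32));print("odd colour",r)
g[mm>0,0]=255;cv2.imwrite("pics/oddm.png",g[:,:,::-1])
# leg_done, purple, turq tops at .138/.13
for nm,box,z in [("done",(380,215,412,245),.138)]:
    x0,y0,x1,y1=box
    mk=((P[:,:,2]>z-.015)&(P[:,:,2]<z+.015));mk[:y0]=0;mk[y1:]=0;mk[:,:x0]=0;mk[:,x1:]=0
    ys,xs=np.nonzero(mk);q=onz(t,np.c_[xs,ys],z)[:,:2];print(nm,len(xs),q.mean(0),cv2.minAreaRect((q*1000).astype(np.float32)))
```

```text
[277.8 182.9] 112 [633.2  13.7] [27.9 29.8] 76.3 [0.6334 0.0137]
[304.4 214.6] 114 [546.3 -58.6] [27.7 29.4] 56.4 [ 0.5462 -0.0585]
[247.9 215.5] 112 [543.4  94.1] [29.2 27.5] 14.5 [0.5435 0.0941]
[274.5 241.5] 226 [473.5  21.8] [40.4 39.7] 22.1 [0.4734 0.0218]
[499.7 370.5] 827 [ 133.5 -568.7] [ 56.4 112. ] 77.3 [ 0.1336 -0.5683]
[532.3 378.9] 766 [ 111.  -653.8] [ 52.8 110.6] 76.6 [ 0.11   -0.6554]
[284.1 384.8] 67 [102.4  -2.7] [105.8   6.3] 87.4 [ 0.1024 -0.004 ]
odd colour ((474.91741943359375, 22.595064163208008), (41.60121154785156, 41.135498046875), 21.023147583007812)
done 117 [ 0.51946914 -0.31867077] ((519.1624145507812, -318.01287841796875), (28.402587890625, 32.67059326171875), 36.05122375488281)
```

View pics/oddm.png

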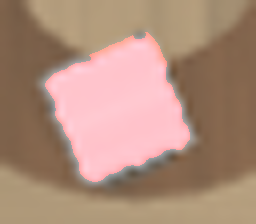

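```bash
cat >> h.py <<'E'
def tool(o): return R.from_euler('xyz',o['orientation'],degrees=True).as_matrix(),np.array(o['tool_pos'])
def frame(x,y):
    x=np.array(x,float);x/=np.linalg.norm(x);y=np.array(y,float);y-=x*(x@y);y/=np.linalg.norm(y)
    return np.c_[x,y,np.cross(x,y)]
def tilt(yaw,el,flip=1):
    "tool pointing along heading yaw, el deg from straight down; jaws horizontal"
    a,e=np.radians([yaw,el]);return frame([np.sin(e)*np.cos(a),np.sin(e)*np.sin(a),-np.cos(e)],np.array([-np.sin(a),np.cos(a),0])*flip)
def plan(Rg,G=None,flange=None,ms=.05,md=8,n=None):
    "target by grasp point G or flange; prints per-row twist"
    o=ctrl.get_obs();R0,p0=tool(o)
    pt=np.array(flange) if flange is not None else np.array(G)-Rg[:,0]*.159
    w=R.from_matrix(R0.T@Rg).as_rotvec();D=R0.T@(pt-p0)
    N=n or int(max(np.ceil(np.linalg.norm(D)/ms),np.ceil(np.degrees(np.linalg.norm(w))/md),1))
    S=sum(R.from_rotvec(w*k/N).as_matrix() for k in range(N))
    d=np.linalg.solve(S,D)
    print("N",N,"row:",d.round(4).tolist(),np.degrees(w/N).round(2).tolist(),"| total",D.round(4),np.degrees(w).round(1))
    print("flange target",pt.round(4))
def where():
    o=ctrl.get_obs();R0,p=tool(o);x=R0[:,0]
    print("t",round(o['clock'],2),"q",o['joint_pos'].round(2).tolist(),"F",p.round(4),"grasp",(p+.159*x).round(4),"x",x.round(3),"y",R0[:,1].round(3),"f",o['force'].round(1),"op",round(o['opening'],4))
    return o
E
python3 - <<'E'
from h import *
where()
plan(tilt(0,0,1),flange=[0.42,0.05,0.40]);plan(tilt(0,0,-1),flange=[0.42,0.05,0.40])
E
```

```text
t 0.1 q [88.24, 20.59, 0.64, -0.02, -70.14, -16.51] F [0.2115 0.6408 0.4038] grasp [0.2115 0.6406 0.2448] x [-0.    -0.001 -1.   ] y [-0.314 -0.95   0.001] f [ 0.2 -0.2 -0. ] op 0.0876
N 21 row: [0.0002, -0.0178, -0.0387] [7.7, -0.01, -0.0] | total [ 0.0046  0.4956 -0.3832] [ 1.617e+02 -1.000e-01 -0.000e+00]
flange target [0.42 0.05 0.4 ]
N 13 row: [0.0003, 0.0422, -0.0237] [-1.41, 0.0, -0.01] | total [ 0.0046  0.4956 -0.3832] [-18.3   0.   -0.1]
flange target [0.42 0.05 0.4 ]
```

Run:
```python
from h import *
plan(tilt(22,0,-1),flange=[0.42,0.0,0.40],n=14);plan(tilt(22,30,-1),flange=[0.38,0.0,0.36],n=14)
```

```text
N 14 row: [0.0003, 0.0468, -0.0149] [-2.88, 0.0, -0.01] | total [ 0.0047  0.5431 -0.3989] [-40.3   0.   -0.1]
flange target [0.42 0.   0.4 ]
N 14 row: [0.0046, 0.0469, -0.0113] [-2.81, 2.05, -0.76] | total [ 0.0447  0.5556 -0.3609] [-39.3  28.8 -10.6]
flange target [0.38 0.   0.36]
```

```bash
python3 -m inch '[0.0,0.0468,-0.0149,-2.9,0,0,0.08, 0.0,0.0468,-0.0149,-2.9,0,0,0.08, 0.0,0.0468,-0.0149,-2.9,0,0,0.08, 0.0,0.0468,-0.0149,-2.9,0,0,0.08, 0.0,0.0468,-0.0149,-2.9,0,0,0.08, 0.0,0.0468,-0.0149,-2.9,0,0,0.08, 0.0,0.0468,-0.0149,-2.9,0,0,0.08]'
python3 - <<'E'
from h import *
where();plan(tilt(22,0,-1),flange=[0.42,0.0,0.40])
E
```

```text
clock: 0.98
tool_pos: [0.261, 0.2941, 0.4006]
orientation: [79.0, 89.5, -98.2]
force: [1.0, 0.1, 1.2]
opening: 0.0801
t 0.97 q [77.63, -7.23, -32.13, 0.04, -65.59, 15.2] F [0.261  0.2941 0.4006] grasp [0.2608 0.2928 0.2416] x [-0.001 -0.008 -1.   ] y [ 0.05  -0.999  0.008] f [1.  0.1 1.2] op 0.0801
N 7 row: [0.0003, 0.0458, -0.0143] [-2.74, 0.02, -0.07] | total [ 0.0029  0.3016 -0.1442] [-19.2   0.2  -0.5]
flange target [0.42 0.   0.4 ]
```

```bash
python3 -m inch '[0.0,0.0458,-0.0143,-2.7,0,0,0.07, 0.0,0.0458,-0.0143,-2.7,0,0,0.07, 0.0,0.0458,-0.0143,-2.7,0,0,0.07, 0.0,0.0458,-0.0143,-2.7,0,0,0.07, 0.0,0.0458,-0.0143,-2.7,0,0,0.07, 0.0,0.0458,-0.0143,-2.7,0,0,0.07, 0.0,0.0458,-0.0143,-2.7,0,0,0.07]'
python3 - <<'E'
from h import *
where();plan(tilt(22,0,-1),flange=[0.42,0.0,0.40])
plan(tilt(22,45,-1),flange=[0.34,-0.03,0.33])
plan(tilt(22,60,-1),G=[0.474,0.022,0.2])
E
```

```text
clock: 1.85
tool_pos: [0.4221, -0.0113, 0.4035]
orientation: [98.4, 89.8, -58.9]
force: [0.3, 1.4, 0.3]
opening: 0.07
t 1.85 q [25.61, -4.27, -29.29, 0.27, -64.95, 86.92] F [ 0.4221 -0.0113  0.4035] grasp [ 0.4225 -0.0119  0.2445] x [ 0.002 -0.004 -1.   ] y [ 0.385 -0.923  0.004] f [0.3 1.4 0.3] op 0.07
N 1 row: [0.0035, -0.0113, -0.0024] [0.64, -0.04, -0.25] | total [ 0.0035 -0.0113 -0.0024] [ 0.6 -0.  -0.2]
flange target [0.42 0.   0.4 ]
N 6 row: [0.0073, -0.0024, 0.0175] [0.12, 7.49, 0.0] | total [ 0.0734 -0.0147  0.0831] [ 0.7 45.   0. ]
flange target [ 0.34 -0.03  0.33]
N 8 row: [0.0101, -0.0016, 0.0162] [0.09, 7.5, 0.01] | total [ 0.1239 -0.0129  0.0771] [ 0.7 60.   0.1]
flange target [ 0.3463 -0.0296  0.2795]
```

```bash
python3 -m inch '[0.0073,-0.0024,0.0175,0.1,7.5,0,0.07, 0.0073,-0.0024,0.0175,0.1,7.5,0,0.07, 0.0073,-0.0024,0.0175,0.1,7.5,0,0.07, 0.0073,-0.0024,0.0175,0.1,7.5,0,0.07, 0.0073,-0.0024,0.0175,0.1,7.5,0,0.07, 0.0073,-0.0024,0.0175,0.1,7.5,0,0.07]'
python3 - <<'E'
from h import *
where()
s=ctrl.snapshot("wrist");save(s,"w1.png")
plan(tilt(22,60,-1),G=[0.474,0.022,0.2])
E
```

```text
clock: 2.6
tool_pos: [0.3549, -0.0521, 0.3355]
orientation: [-178.2, 43.9, 24.0]
force: [-0.3, -0.1, -1.1]
opening: 0.0702
t 2.6 q [23.9, -19.54, -58.08, -1.05, -5.33, 89.29] F [ 0.3549 -0.0521  0.3355] grasp [ 0.4595 -0.0055  0.2253] x [ 0.658  0.294 -0.693] y [ 0.387 -0.922 -0.023] f [-0.3 -0.1 -1.1] op 0.0702
N 2 row: [0.0184, -0.0119, 0.0185] [-0.39, 6.94, 0.67] | total [ 0.0391 -0.0234  0.0348] [-0.8 13.9  1.3]
flange target [ 0.3463 -0.0296  0.2795]
```

View pics/w1.png

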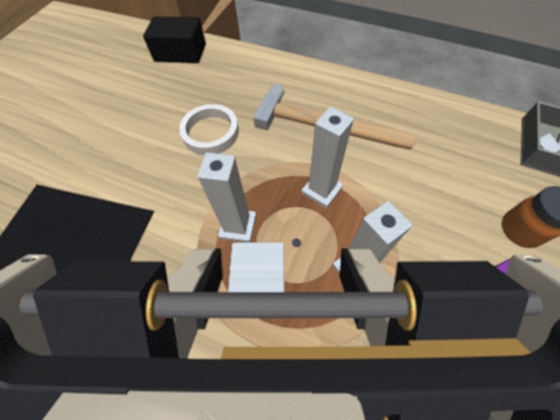

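Run:
```python
from h import *
D=[([88.24,20.59,.64,-.02,-70.14,-16.51],[.2115,.6408,.4038]),([77.63,-7.23,-32.13,.04,-65.59,15.2],[.261,.2941,.4006]),([25.61,-4.27,-29.29,.27,-64.95,86.92],[.4221,-.0113,.4035]),([23.9,-19.54,-58.08,-1.05,-5.33,89.29],[.3549,-.0521,.3355])]
A=[];b=[]
for q,p in D:
    q=np.radians(q);p=np.array(p);c,s=np.cos(q[0]),np.sin(q[0]);x=c*p[0]+s*p[1];y=-s*p[0]+c*p[1];print(x,y,p[2])
    f=q[1]-q[2];pt=f-q[4]
    A+=[[1,0,np.sin(q[1]),np.cos(f),np.sin(f),np.cos(pt)],[0,1,np.cos(q[1]),-np.sin(f),np.cos(f),-np.sin(pt)]];b+=[x,p[2]]
A=np.array(A);print(np.linalg.svd(A)[1]);r=np.linalg.lstsq(A,b,rcond=1e-3);print(r[0].round(4),(A@r[0]-b).round(4))
```

```text
0.6469934917462464 -0.19171935645103694 0.4038
0.34318478624460225 -0.19193752236143574 0.4006
0.3757473241894755 -0.1926396853310584 0.4035
0.3033608520414094 -0.19141738021587834 0.3355
[3.91895877 2.82923998 0.69962157 0.3544676  0.1467445  0.02262061]
[0.0029 0.1622 0.6056 0.4517 0.0202 0.1903] [ 0.     -0.      0.      0.0003 -0.     -0.0003  0.     -0.    ]
```

The wrist view shows the odd leg's plate at (258,268) between the fingers, with the other legs at (218,190), (330,150) and (385,225). Joint 3 is near its limit, so strong tilts can't be reached here. I'll get one pose with joint 4 turned so the arm's geometry can be fitted.

```bash
python3 -m inch '[-0.02,0,-0.025,0,-8,0,0.07, -0.02,0,-0.02,0,-8,0,0.07, -0.01,0,-0.02,0,-8,0,0.07, 0,0,0,0,0,9,0.07, 0,0,0,0,0,9,0.07, 0,0,0,0,0,9,0.07, 0,0,0,0,0,9,0.07]'
python3 - <<'E'
from h import *
o=where();print(o['joint_pos'].round(3).tolist(),o['tool_pos'].round(5).tolist(),o['orientation'].round(3).tolist())
E
```

```text
clock: 3.52
tool_pos: [0.3797, -0.0477, 0.4314]
orientation: [124.2, 51.3, -41.1]
force: [0.4, -0.5, -0.2]
opening: 0.07
t 3.52 q [31.61, -18.48, -58.27, 51.16, -50.05, 38.93] F [ 0.3797 -0.0477  0.4314] grasp [ 0.4546 -0.1131  0.3074] x [ 0.471 -0.411 -0.78 ] y [ 0.116 -0.848  0.517] f [ 0.4 -0.5 -0.2] op 0.07
[31.614, -18.476, -58.269, 51.164, -50.045, 38.933] [0.37968, -0.04772, 0.43145] [124.225, 51.293, -41.103]
```

```bash
python3 -m inch '[0,0.02,0,0,-5,0,0.07, 0,0.02,0,0,0,-9,0.07, 0,0.02,0,0,0,-9,0.07, 0,0,0,0,0,-9,0.07, 0,0,0,0,0,-9,0.07, 0,0,0,0,0,-9,0.07, 0,0,0,0,0,-9,0.07, 0,0,0,0,0,-9,0.07]'
python3 - <<'E'
from h import *
o=where();print(o['joint_pos'].round(3).tolist(),o['tool_pos'].round(5).tolist(),o['orientation'].round(3).tolist())
E
```

```text
clock: 4.53
tool_pos: [0.3866, -0.098, 0.4612]
orientation: [-119.2, 54.6, 84.2]
force: [-0.9, -0.3, -0.7]
opening: 0.0699
t 4.53 q [-8.39, -3.97, -11.96, -35.49, -84.96, 125.86] F [ 0.3866 -0.098   0.4612] grasp [ 0.396  -0.0064  0.3316] x [ 0.059  0.576 -0.815] y [ 0.412 -0.758 -0.506] f [-0.9 -0.3 -0.7] op 0.0699
[-8.388, -3.971, -11.962, -35.489, -84.961, 125.863] [0.38665, -0.09799, 0.46121] [-119.151, 54.629, 84.164]
```

```bash
cat > kin.py <<'E'
import numpy as np
from scipy.spatial.transform import Rotation as R
from scipy.optimize import least_squares
D=[([88.24,20.59,.64,-.02,-70.14,-16.51],[.2115,.6408,.4038],[95.54,89.9,-102.73]),([77.63,-7.23,-32.13,.04,-65.59,15.2],[.261,.2941,.4006],[79,89.5,-98.2]),([25.61,-4.27,-29.29,.27,-64.95,86.92],[.4221,-.0113,.4035],[98.4,89.8,-58.9]),([23.9,-19.54,-58.08,-1.05,-5.33,89.29],[.3549,-.0521,.3355],[-178.2,43.9,24]),
([31.614,-18.476,-58.269,51.164,-50.045,38.933],[0.37968,-0.04772,0.43145],[124.225,51.293,-41.103]),([-8.388,-3.971,-11.962,-35.489,-84.961,125.863],[0.38665,-0.09799,0.46121],[-119.151,54.629,84.164])]
r=lambda ax,a:R.from_euler(ax,a,degrees=True).as_matrix()
def ori(q,s4,s6): return r('z',q[0])@r('y',q[1]-q[2])@r('x',s4*q[3])@r('y',-q[4])@r('x',s6*q[5])
def fk(q,P,s4,s6,C):
    a1,d1,L2,A,B,d6,o1,o3,o4=P
    M1=r('z',q[0]);M2=M1@r('y',q[1]);M3=M2@r('y',-q[2]);M4=M3@r('x',s4*q[3]);M5=M4@r('y',-q[4])
    p=M1@[a1,o1,d1]+M2@[0,0,L2]+M3@[A,0,B]+M4@[0,o3,0]+M5@[d6,o4,0]
    return p,M5@r('x',s6*q[5])@C
E
python3 - <<'E'
from kin import *
for s4 in(1,-1):
  for s6 in (1,-1):
    Cs=[ori(q,s4,s6).T@R.from_euler('xyz',o,degrees=True).as_matrix() for q,p,o in D]
    C=R.from_matrix(Cs).mean();print(s4,s6,[(R.from_matrix(c)*C.inv()).magnitude().round(3) for c in Cs])
    if max((R.from_matrix(c)*C.inv()).magnitude() for c in Cs)<.05:
        print(C.as_matrix().round(3).tolist())
        f=lambda P:np.concatenate([(fk(q,P,s4,s6,np.eye(3))[0]-p) for q,p,o in D]+[1e-2*(P-[0,.17,.45,.4,0,.15,-.19,0,0])*.1])
        s=least_squares(f,[0,.17,.5,.4,0,.15,-.19,0,0]);print(s.x.round(4).tolist(),(s.fun[:18]*1e3).round(1))
E
```

```text
Traceback (most recent call last):
AttributeError: 'float' object has no attribute 'round'
```

Run:
```python
from kin import *
for s4 in(1,-1):
  for s6 in (1,-1):
    Cs=[ori(q,s4,s6).T@R.from_euler('xyz',o,degrees=True).as_matrix() for q,p,o in D]
    C=R.from_matrix(Cs).mean();e=[round(float((R.from_matrix(c)*C.inv()).magnitude()),3) for c in Cs];print(s4,s6,e)
    if max(e)<.05:
        print(C.as_matrix().round(3).tolist())
        f=lambda P:np.concatenate([(fk(q,P,s4,s6,np.eye(3))[0]-p) for q,p,o in D]+[1e-3*(P-[0,.17,.45,.4,0,.15,-.19,0,0])])
        s=least_squares(f,[0,.17,.5,.4,0,.15,-.19,0,0]);print(s.x.round(4).tolist(),(s.fun[:18]*1e3).round(1))
```

```text
1 1 [2.4, 2.776, 0.269, 0.229, 1.365, 1.552]
1 -1 [0.27, 0.269, 0.269, 0.287, 1.606, 1.083]
-1 1 [2.858, 2.319, 0.186, 0.268, 1.49, 1.544]
-1 -1 [0.0, 0.001, 0.001, 0.001, 0.0, 0.0]
[[1.0, 0.0, -0.0], [0.0, -0.0, 1.0], [0.0, -1.0, -0.0]]
[-0.0002, 0.199, 0.6015, 0.4639, -0.0, 0.2, 0.0001, -0.0959, -0.0959] [ 0. -0. -0. -0. -0. -0.  0.  0.  0. -0. -0.  0.  0.  0. -0.  0.  0.  0.]
```

The model fits to well below a millimetre. The 192 mm lateral offset sits after joint 4. I can now check which tilts are reachable for each grasp.

```bash
cat >> kin.py <<'E'
P0=[-.0002,.199,.6015,.4639,0,.2,.0001,-.1918,0];C0=np.array([[1,0,0],[0,0,1],[0,-1,0.]])
lo=np.array([-176.03,-82.01,-58.28,-173.87,-174.79,-173.66]);hi=np.array([176.03,121.73,71.71,95.51,-.11,173.66])
def ik(p,Rm,seeds=12,q0=None,rng=np.random.default_rng(0)):
    best=None;sols=[]
    def f(q):
        a,M=fk(q,P0,-1,-1,C0);return np.r_[(a-p)*5,((M-Rm)).ravel()]
    S=([np.clip(q0,lo+.5,hi-.5)] if q0 is not None else [])
    h=np.degrees(np.arctan2(p[1],p[0]))
    for k in range(seeds): S.append(np.clip([h+rng.uniform(-70,70),rng.uniform(-30,60),rng.uniform(-55,30),rng.choice([-90,-45,0,45,-150]),rng.uniform(-130,-30),rng.uniform(-160,160)],lo+1,hi-1))
    for s0 in S:
        s=least_squares(f,s0,bounds=(lo,hi),x_scale=30,max_nfev=80)
        if s.cost<1e-7 and not any(np.abs(s.x-t).max()<2 for t in sols): sols.append(s.x)
    return sols
E
python3 - <<'E'
from h import *; import kin
def chk(n,yaw,el,fl,G):
    Rm=tilt(yaw,el,fl);S=kin.ik(np.array(G)-.159*Rm[:,0],Rm,seeds=16)
    print(n,yaw,el,fl,len(S),[s.round(0).astype(int).tolist() for s in S][:3])
for el in (30,38,45,52): chk("pick",22,el,-1,[.474,.022,.163])
for hd in (-142,-112,-82,-52):
  for el in (50,): chk("lay",hd,el,-1,[.42,.34,.026])
for hd in (38,68,98,128,158,-142):
  chk("regrasp",hd,50,-1,[.42,.34,.024])
E
```

```text
pick 22 30 -1 0 []
pick 22 38 -1 0 []
pick 22 45 -1 0 []
pick 22 52 -1 0 []
lay -142 50 -1 1 [[52, 50, 10, -11, -99, -101]]
lay -112 50 -1 1 [[63, 49, 0, 4, -91, -86]]
lay -82 50 -1 1 [[73, 44, -17, 20, -77, -78]]
lay -52 50 -1 1 [[79, 37, -40, 42, -59, -78]]
regrasp 38 50 -1 1 [[4, 29, -56, -144, -46, -94]]
regrasp 68 50 -1 1 [[13, 24, -34, -93, -39, -134]]
regrasp 98 50 -1 1 [[18, 29, -21, -67, -55, -141]]
regrasp 128 50 -1 1 [[23, 36, -7, -51, -72, -137]]
regrasp 158 50 -1 1 [[32, 43, 4, -38, -87, -129]]
regrasp -142 50 -1 1 [[52, 50, 10, -11, -99, -101]]
```

Run:
```python
from h import *; import kin
def chk(n,yaw,el,fl,G,k=40):
    Rm=tilt(yaw,el,fl);S=kin.ik(np.array(G)-.159*Rm[:,0],Rm,seeds=k)
    print(n,yaw,el,fl,len(S),[s.round(0).astype(int).tolist() for s in S][:3])
for el in (-70,-60,-50,-30,0,15,25,35):
  for fl in (1,-1): chk("pick22",22,el,fl,[.474,.022,.163],25)
for el in (-60,-45,-30,30,45,60):
  for fl in (1,-1): chk("pick112",112,el,fl,[.474,.022,.163],25)
```

```text
pick22 22 -70 1 1 [[25, 47, 5, -3, -117, -92]]
pick22 22 -70 -1 1 [[25, 47, 5, -3, -117, 88]]
pick22 22 -60 1 1 [[25, 42, 2, -2, -110, -92]]
pick22 22 -60 -1 1 [[25, 42, 2, -2, -110, 88]]
pick22 22 -50 1 1 [[25, 36, -2, -2, -102, -92]]
pick22 22 -50 -1 1 [[25, 36, -2, -2, -102, 88]]
pick22 22 -30 1 1 [[25, 24, -12, -2, -84, -93]]
pick22 22 -30 -1 1 [[25, 24, -12, -2, -84, 87]]
pick22 22 0 1 1 [[26, 6, -31, 0, -54, -94]]
pick22 22 0 -1 1 [[26, 6, -31, 0, -54, 86]]
pick22 22 15 1 1 [[28, -2, -42, 3, -35, -98]]
pick22 22 15 -1 1 [[28, -2, -42, 3, -35, 82]]
pick22 22 25 1 1 [[29, -7, -52, 8, -21, -103]]
pick22 22 25 -1 1 [[29, -7, -52, 8, -21, 77]]
pick22 22 35 1 0 []
pick22 22 35 -1 0 []
pick112 112 -60 1 1 [[56, 20, -57, 51, -67, -79]]
pick112 112 -60 -1 1 [[56, 20, -57, 51, -67, 101]]
pick112 112 -45 1 1 [[51, 12, -54, 46, -59, -66]]
pick112 112 -45 -1 1 [[51, 12, -54, 46, -59, 114]]
pick112 112 -30 1 1 [[45, 7, -49, 35, -53, -50]]
pick112 112 -30 -1 1 [[45, 7, -49, 35, -53, 130]]
pick112 112 30 1 1 [[2, 16, -12, -29, -75, 31]]
pick112 112 30 -1 1 [[2, 16, -12, -29, -75, -149]]
pick112 112 45 1 1 [[-6, 24, -5, -39, -87, 40]]
pick112 112 45 -1 1 [[-6, 24, -5, -39, -87, -140]]
pick112 112 60 1 1 [[-12, 32, -1, -46, -98, 45]]
pick112 112 60 -1 1 [[-12, 32, -1, -46, -98, -135]]
```

Run:
```python
from h import *; import kin
def chk(n,yaw,el,fl,G,k=16):
    Rm=tilt(yaw,el,fl);S=kin.ik(np.array(G)-.159*Rm[:,0],Rm,seeds=k)
    print(n,yaw,el,fl,len(S),[s.round(0).astype(int).tolist() for s in S][:3])
for hd in (-130,-100,-70,-40,-10,20,50):
  for el in (35,45,50): chk("final",hd,el,-1,[.463,-.388,.095])
for hd in (8,38,68,98,128,158): chk("regr",hd,45,-1,[.42,.34,.024])
for hd in (-172,-142,-112,-82,-52,-22): chk("lay",hd,45,-1,[.42,.34,.026])
```

```text
final -130 35 -1 1 [[-7, 28, -30, 35, -57, -59]]
final -130 45 -1 1 [[-4, 32, -31, 40, -64, -66]]
final -130 50 -1 1 [[-3, 34, -31, 42, -67, -69]]
final -100 35 -1 1 [[-12, 20, -50, 65, -39, -57]]
final -100 45 -1 1 [[-11, 23, -54, 77, -47, -71]]
final -100 50 -1 1 [[-9, 25, -55, 81, -51, -76]]
final -70 35 -1 0 []
final -70 45 -1 0 []
final -70 50 -1 0 []
final -40 35 -1 0 []
final -40 45 -1 0 []
final -40 50 -1 1 [[-57, 13, -36, -121, -15, -137]]
final -10 35 -1 1 [[-34, 13, -27, -40, -21, 148]]
final -10 45 -1 0 []
final -10 50 -1 1 [[-55, 16, -26, -78, -33, -162]]
final 20 35 -1 0 []
final 20 45 -1 1 [[-53, 23, -13, -56, -54, -162]]
final 20 50 -1 1 [[-57, 25, -13, -62, -58, -155]]
final 50 35 -1 1 [[-45, 28, -3, -38, -68, -157]]
final 50 45 -1 1 [[-51, 32, 0, -46, -75, -150]]
final 50 50 -1 1 [[-54, 34, 2, -49, -79, -147]]
regr 8 45 -1 0 []
regr 38 45 -1 1 [[10, 22, -50, -138, -29, -108]]
regr 68 45 -1 1 [[21, 21, -32, -85, -31, -149]]
regr 98 45 -1 1 [[22, 27, -21, -63, -50, -148]]
regr 128 45 -1 1 [[26, 34, -9, -48, -68, -141]]
regr 158 45 -1 1 [[33, 41, 2, -36, -83, -130]]
lay -172 45 -1 1 [[42, 45, 8, -24, -92, -117]]
lay -142 45 -1 1 [[52, 47, 7, -10, -93, -101]]
lay -112 45 -1 1 [[63, 46, -3, 4, -86, -86]]
lay -82 45 -1 1 [[72, 41, -19, 19, -73, -77]]
lay -52 45 -1 1 [[78, 35, -40, 41, -56, -76]]
lay -22 45 -1 0 []
```

Run:
```python
from h import *; import kin
o=where()
Rg=tilt(112,45,1);G=np.array([.474,.0222,.164])
Gp=G-.08*Rg[:,0]
S=kin.ik(Gp-.159*Rg[:,0],Rg,10,q0=o['joint_pos']);print([s.round(0).tolist() for s in S])
plan(Rg,G=Gp)
```

```text
t 4.53 q [-8.39, -3.97, -11.96, -35.49, -84.96, 125.86] F [ 0.3866 -0.098   0.4612] grasp [ 0.396  -0.0064  0.3316] x [ 0.059  0.576 -0.815] y [ 0.412 -0.758 -0.506] f [-0.9 -0.3 -0.7] op 0.0699
[[-11.0, 23.0, 2.0, -37.0, -95.0, 38.0]]
N 13 row: [0.0053, 0.0037, -0.0162] [7.42, -1.75, 0.08] | total [ 0.0924  0.1546 -0.0896] [ 96.5 -22.8   1.1]
flange target [ 0.5373 -0.1345  0.333 ]
```

```bash
python3 -m inch '[0.0053,0.0037,-0.0162,7.4,-1.75,0,0.07, 0.0053,0.0037,-0.0162,7.4,-1.75,0,0.07, 0.0053,0.0037,-0.0162,7.4,-1.75,0,0.07, 0.0053,0.0037,-0.0162,7.4,-1.75,0,0.07, 0.0053,0.0037,-0.0162,7.4,-1.75,0,0.07, 0.0053,0.0037,-0.0162,7.4,-1.75,0,0.07, 0.0053,0.0037,-0.0162,7.4,-1.75,0,0.07, 0.0053,0.0037,-0.0162,7.4,-1.75,0,0.07]'
python3 - <<'E'
from h import *
o=where()
Rg=tilt(112,45,1);G=np.array([.474,.0222,.164])
plan(Rg,G=G-.08*Rg[:,0])
E
```

```text
clock: 5.52
tool_pos: [0.5081, -0.1016, 0.3984]
orientation: [-38.2, 51.8, 107.6]
force: [0.9, 0.3, -0.5]
opening: 0.0702
t 5.53 q [-6.32, 14.2, -1.03, -34.46, -92.04, 66.22] F [ 0.5081 -0.1016  0.3984] grasp [ 0.4784 -0.0078  0.2735] x [-0.187  0.59  -0.786] y [-0.603 -0.701 -0.382] f [ 0.9  0.3 -0.5] op 0.0702
N 5 row: [0.0046, 0.0027, -0.0151] [6.97, -1.49, 0.11] | total [ 0.0265  0.0305 -0.0676] [34.8 -7.5  0.6]
flange target [ 0.5373 -0.1345  0.333 ]
```

```bash
python3 -m inch '[0.0046,0.0027,-0.0151,7,-1.5,0.1,0.06, 0.0046,0.0027,-0.0151,7,-1.5,0.1,0.06, 0.0046,0.0027,-0.0151,7,-1.5,0.1,0.06, 0.0046,0.0027,-0.0151,7,-1.5,0.1,0.06, 0.0046,0.0027,-0.0151,7,-1.5,0.1,0.06, 0,0,0,0,0,0,0.06]'
python3 - <<'E'
from h import *
o=where()
Rg=tilt(112,45,1);G=np.array([.474,.0222,.164])
plan(Rg,G=G-.08*Rg[:,0])
s=ctrl.snapshot("wrist");save(s,"w2.png");np.savez("pics/w2.npz",**s);print(proj(s,[[.474,.022,.17],[.474,.022,.04]],o))
c=onz(s,proj(s,[[.474,.022,.17]],o),.17,o);print(c)
E
```

```text
clock: 6.28
tool_pos: [0.5364, -0.1361, 0.326]
orientation: [2.5, 44.4, 112.8]
force: [-0.3, -0.7, 1.5]
opening: 0.0595
t 6.28 q [-10.67, 24.11, 1.82, -36.79, -95.71, 36.65] F [ 0.5364 -0.1361  0.326 ] grasp [ 0.4924 -0.0314  0.2147] x [-0.277  0.659 -0.7  ] y [-0.933 -0.359  0.031] f [-0.3 -0.7  1.5] op 0.0595
N 1 row: [-0.0041, -0.0012, 0.0059] [-1.92, 0.59, -0.59] | total [-0.0041 -0.0012  0.0059] [-1.9  0.6 -0.6]
flange target [ 0.5373 -0.1345  0.333 ]
[[276.01942757 239.11247425]
 [272.80006711 112.93154681]]
[[0.474 0.022 0.17 ]]
```

View pics/w2.png

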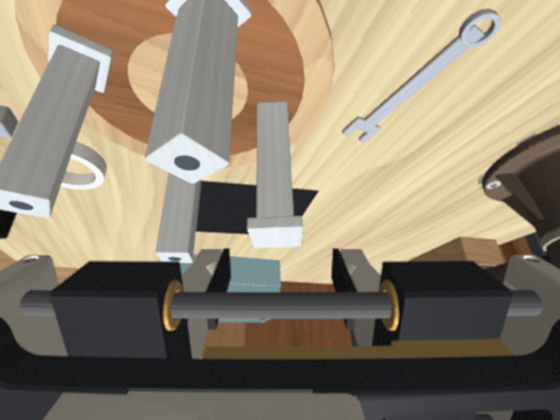

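The wrist view shows the odd leg's plate top centred near (275,239), against a predicted (276,239). leg_c's top is at (188,160) and leg_b is further left. I'll check clearance numerically at the grasp pose.

Run:
```python
from h import *
Rg=tilt(112,45,1);G=np.array([.474,.0222,.164])
for n,c,a in [("lc",[.5463,-.0585],56),("la",[.5435,.0941],14.5),("odd",[.474,.0222],22)]:
    k=20 if n=="odd" else 14
    cs=np.array([[np.cos(np.radians(a+45+90*i)),np.sin(np.radians(a+45+90*i))] for i in range(4)])*k*1.414+c
    q=(np.c_[cs,[.171]*4]-G)@Rg;print(n,(q*1000).round(0).tolist())
plan(Rg,G=G,ms=.02)
```

```text
lc [[13664.0, -3814.0, 13674.0], [2594.0, 19395.0, 2604.0], [-13818.0, 3740.0, -13808.0], [-2748.0, -19469.0, -2738.0]]
la [[8545.0, -15797.0, 8555.0], [11129.0, 11960.0, 11139.0], [-8498.0, 15614.0, -8488.0], [-11081.0, -12142.0, -11072.0]]
odd [[14135.0, -19997.0, 14145.0], [14135.0, 19997.0, 14145.0], [-14145.0, 19997.0, -14135.0], [-14145.0, -19997.0, -14135.0]]
N 4 row: [0.0191, -0.0004, 0.0012] [-0.44, 0.13, -0.14] | total [ 0.0764 -0.0018  0.0045] [-1.8  0.5 -0.5]
flange target [ 0.5161 -0.082   0.2764]
```

```bash
python3 -m inch '[0.0191,-0.0004,0.0012,-0.45,0.13,-0.14,0.06, 0.0191,-0.0004,0.0012,-0.45,0.13,-0.14,0.06, 0.0191,-0.0004,0.0012,-0.45,0.13,-0.14,0.06]'
python3 - <<'E'
from h import *
o=where()
Rg=tilt(112,45,1);G=np.array([.474,.0222,.164])
plan(Rg,G=G,ms=.02)
for n,c,a in [("lc",[.5463,-.0585],56),("la",[.5435,.0941],14.5)]:
    k=.014
    cs=np.array([[np.cos(np.radians(a+45+90*i)),np.sin(np.radians(a+45+90*i))] for i in range(4)])*k*1.414+c
    q=(np.c_[cs,[.171]*4]-G)@Rg;print(n,(q*1000).round(0).tolist())
s=ctrl.snapshot("wrist");save(s,"w3.png")
E
```

```text
clock: 6.7
tool_pos: [0.5214, -0.0946, 0.2913]
orientation: [-0.3, 45.2, 112.0]
force: [-0.0, 0.2, -0.5]
opening: 0.0601
t 6.7 q [-7.24, 23.51, -3.77, -37.99, -88.9, 39.4] F [ 0.5214 -0.0946  0.2913] grasp [0.4794 0.0093 0.1785] x [-0.264  0.654 -0.709] y [-0.926 -0.377 -0.004] f [-0.   0.2 -0.5] op 0.0601
N 2 row: [0.0101, 0.0001, -0.0004] [0.13, -0.08, 0.01] | total [ 0.0202  0.0002 -0.0008] [ 0.3 -0.2  0. ]
flange target [ 0.5161 -0.082   0.2764]
lc [[-63.0, -41.0, -53.0], [-74.0, -17.0, -64.0], [-91.0, -33.0, -81.0], [-80.0, -56.0, -70.0]]
la [[32.0, -107.0, 42.0], [35.0, -79.0, 45.0], [15.0, -76.0, 25.0], [13.0, -103.0, 23.0]]
```

View pics/w3.png

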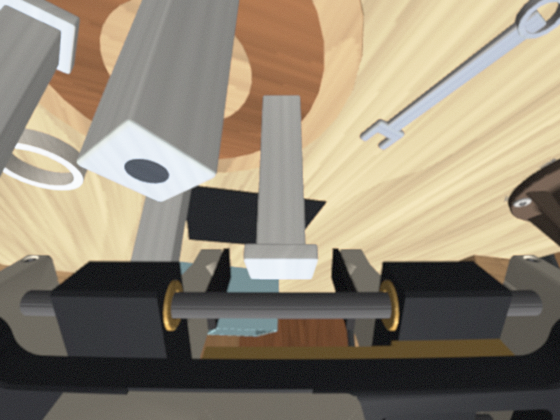

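Run:
```python
from h import *
s=ctrl.snapshot("wrist");print(np.array(s["hand_eye"]).round(3))
```

```text
[[-0.001  0.312 -0.95   0.02 ]
 [ 1.    -0.    -0.001 -0.   ]
 [-0.001 -0.95  -0.312 -0.086]
 [ 0.     0.     0.     1.   ]]
```

```bash
python3 -m inch '[0.0101,0,-0.0004,0.1,0,0,0.06, 0.0101,0,-0.0004,0.1,0,0,0.06]'
python3 - <<'E'
from h import *
o=where()
plan(tilt(112,45,1),G=[.474,.0222,.164],ms=.02)
E
```

```text
clock: 7.05
tool_pos: [0.516, -0.0811, 0.277]
orientation: [-0.2, 45.2, 112.0]
force: [0.1, 0.7, 0.1]
opening: 0.0601
t 7.05 q [-6.1, 23.71, -5.54, -38.51, -86.72, 39.77] F [ 0.516  -0.0811  0.277 ] grasp [0.4741 0.0228 0.1642] x [-0.264  0.653 -0.71 ] y [-0.926 -0.377 -0.003] f [0.1 0.7 0.1] op 0.0601
N 1 row: [-0.0003, 0.0003, -0.0011] [0.21, -0.2, 0.01] | total [-0.0003  0.0003 -0.0011] [ 0.2 -0.2  0. ]
flange target [ 0.5161 -0.082   0.2764]
```

```bash
python3 -m inch '[0,0,0,0,0,0,0.045, 0,0,0,0,0,0,0.035, 0,0,0,0,0,0,0.03, 0,0,0,0,0,0,0.03, 0,0,0,0,0,0,0.03]'
python3 - <<'E'
from h import *
o=where()
s=ctrl.snapshot("wrist");save(s,"w4.png")
E
```

```text
clock: 7.68
tool_pos: [0.5161, -0.0814, 0.2769]
orientation: [-0.2, 45.2, 112.0]
force: [0.1, 0.1, -0.5]
opening: 0.0397
t 7.67 q [-6.12, 23.73, -5.53, -38.48, -86.73, 39.79] F [ 0.5161 -0.0814  0.2769] grasp [0.4741 0.0225 0.1641] x [-0.264  0.653 -0.71 ] y [-0.926 -0.377 -0.002] f [ 0.1  0.1 -0.5] op 0.0397
```

View pics/w4.png

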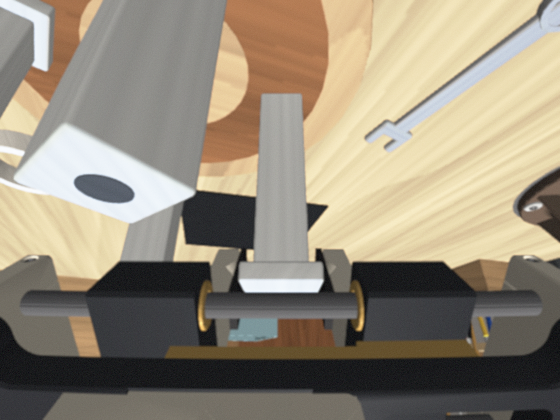

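Opening 0.0397 on the 40 mm plate: gripped. Now I'll lift straight up.

```bash
python3 -m inch '[-0.005,0,0.005,0,0,0,0.03, -0.01,0,0.01,0,0,0,0.03, -0.015,0,0.015,0,0,0,0.03, -0.02,0,0.02,0,0,0,0.03, -0.02,0,0.02,0,0,0,0.03, -0.02,0,0.02,0,0,0,0.03, -0.02,0,0.02,0,0,0,0.03, -0.01,0,0.01,0,0,0,0.03]'
python3 - <<'E'
from h import *
o=where()
s=ctrl.snapshot("wrist");save(s,"w5.png")
s=ctrl.snapshot("scene");save(s,"s5.png",(140,80,400,290),3)
E
```

```text
clock: 8.72
tool_pos: [0.514, -0.0811, 0.4606]
orientation: [-0.5, 45.5, 111.8]
force: [-0.7, -0.4, -1.5]
opening: 0.0396
t 8.72 q [-6.29, 13.62, 6.29, -39.53, -103.69, 26.31] F [ 0.514  -0.0811  0.4606] grasp [0.4726 0.0224 0.3473] x [-0.261  0.651 -0.713] y [-0.926 -0.378 -0.006] f [-0.7 -0.4 -1.5] op 0.0396
```

View pics/s5.png

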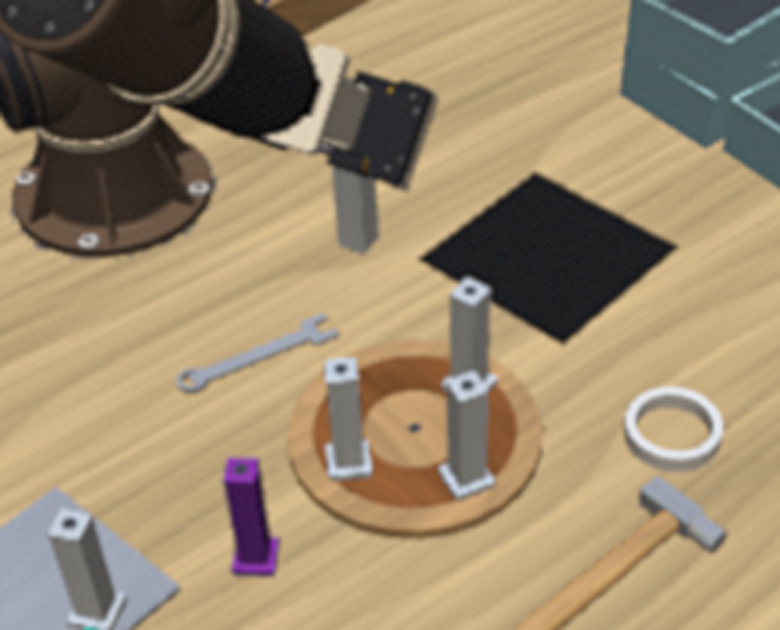

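View pics/w5.png

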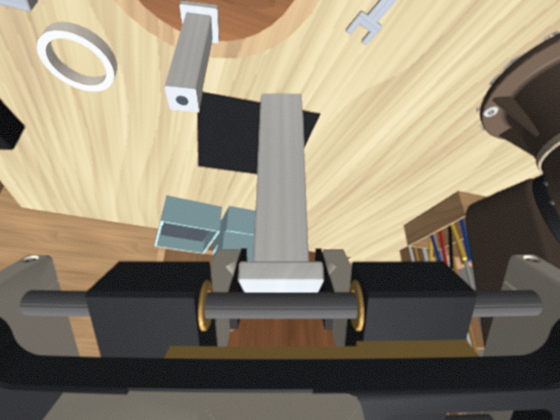

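```bash
cat >> h.py <<'E'
def pathchk(Rg,G,N,show=4):
    import kin
    o=ctrl.get_obs();R0,p0=tool(o);pt=np.array(G)-Rg[:,0]*.159
    w=R.from_matrix(R0.T@Rg).as_rotvec();S=sum(R.from_rotvec(w*k/N).as_matrix() for k in range(N));d=np.linalg.solve(S,R0.T@(pt-p0))
    q=o['joint_pos'];p=p0;M=R0;mx=0
    for k in range(N):
        p=p+M@d;M=M@R.from_rotvec(w/N).as_matrix();s=kin.ik(p,M,0,q0=q)
        if not s: print("no ik at",k,p.round(3));return
        dq=np.abs(s[0]-q);mx=np.maximum(mx,dq);q=s[0]
        if k%show==0 or k==N-1: print(k,"q",q.round(0).astype(int).tolist(),"F",p.round(3),"G",(p+.159*M[:,0]).round(3))
    print("max dq/row",mx.round(1))
    plan(Rg,G=G,n=N)
E
python3 - <<'E'
from h import *
pathchk(tilt(98,-42,1),[.406,.379,.15],20)
pathchk(tilt(105,0,1),[.43,.2,.32],12)
E
```

```text
0 q [-2, 10, 4, -37, -100, 22] F [ 0.505 -0.052  0.473] G [0.466 0.044 0.352]
4 q [21, 1, -4, -23, -86, -1] F [0.467 0.074 0.501] G [0.443 0.131 0.355]
8 q [46, 0, -12, -6, -78, -29] F [0.435 0.204 0.489] G [0.424 0.217 0.33 ]
12 q [62, 8, -15, 6, -78, -51] F [0.41  0.325 0.437] G [0.411 0.292 0.281]
16 q [71, 21, -14, 13, -81, -65] F [0.395 0.427 0.351] G [0.405 0.35  0.212]
19 q [74, 33, -11, 16, -85, -73] F [0.391 0.484 0.268] G [0.406 0.379 0.15 ]
max dq/row [6.5 4.  2.1 4.3 3.6 7.1]
N 20 row: [0.0124, -0.0023, 0.0312] [0.78, 4.3, 0.0] | total [ 0.537  -0.0984  0.2715] [15.6 86.1  0.1]
flange target [0.3912 0.4844 0.2682]
0 q [-3, 11, 5, -37, -101, 23] F [ 0.506 -0.06   0.47 ] G [0.468 0.037 0.35 ]
4 q [14, 2, -3, -26, -88, 7] F [0.476 0.032 0.496] G [0.452 0.098 0.353]
8 q [35, -2, -11, -11, -78, -16] F [0.448 0.129 0.496] G [0.438 0.158 0.34 ]
11 q [49, -1, -16, 0, -75, -34] F [0.43  0.2   0.479] G [0.43 0.2  0.32]
max dq/row [5.3 2.6 2.1 3.9 3.2 6. ]
N 12 row: [0.0088, -0.001, 0.0235] [0.58, 3.71, -0.2] | total [ 0.1914 -0.0284  0.2214] [ 7.  44.5 -2.4]
flange target [0.43  0.2   0.479]
```

```bash
python3 -m inch '[0.0124,-0.0023,0.0312,0.8,4.3,0,0.03, 0.0124,-0.0023,0.0312,0.8,4.3,0,0.03, 0.0124,-0.0023,0.0312,0.8,4.3,0,0.03, 0.0124,-0.0023,0.0312,0.8,4.3,0,0.03, 0.0124,-0.0023,0.0312,0.8,4.3,0,0.03, 0.0124,-0.0023,0.0312,0.8,4.3,0,0.03, 0.0124,-0.0023,0.0312,0.8,4.3,0,0.03, 0.0124,-0.0023,0.0312,0.8,4.3,0,0.03, 0.0124,-0.0023,0.0312,0.8,4.3,0,0.03, 0.0124,-0.0023,0.0312,0.8,4.3,0,0.03, 0.0124,-0.0023,0.0312,0.8,4.3,0,0.03, 0.0124,-0.0023,0.0312,0.8,4.3,0,0.03]'
python3 - <<'E'
from h import *
o=where()
pathchk(tilt(98,-42,1),[.406,.379,.15],10)
E
```

```text
clock: 10.32
tool_pos: [0.4104, 0.3041, 0.4352]
orientation: [157.4, 80.4, -99.3]
force: [0.9, -0.5, -3.2]
opening: 0.0398
t 10.32 q [59.99, 6.32, -15.89, 3.48, -76.83, -47.79] F [0.4104 0.3041 0.4352] grasp [0.4061 0.2778 0.2784] x [-0.027 -0.165 -0.986] y [-0.972 -0.224  0.064] f [ 0.9 -0.5 -3.2] op 0.0398
0 q [62, 8, -16, 5, -77, -51] F [0.407 0.326 0.424] G [0.405 0.291 0.268]
4 q [69, 18, -15, 11, -80, -63] F [0.396 0.406 0.365] G [0.403 0.337 0.221]
8 q [73, 30, -12, 15, -84, -71] F [0.391 0.471 0.289] G [0.405 0.372 0.165]
9 q [74, 33, -11, 16, -85, -73] F [0.391 0.484 0.268] G [0.406 0.379 0.15 ]
max dq/row [2.4 3.  0.9 1.9 1.2 3.5]
N 10 row: [0.008, -0.0021, 0.0236] [0.62, 3.29, -0.12] | total [ 0.1355 -0.0324  0.2034] [ 6.2 32.9 -1.2]
flange target [0.3912 0.4844 0.2682]
```

```bash
python3 -m inch '[0.008,-0.0021,0.0236,0.6,3.3,-0.1,0.03, 0.008,-0.0021,0.0236,0.6,3.3,-0.1,0.03, 0.008,-0.0021,0.0236,0.6,3.3,-0.1,0.03, 0.008,-0.0021,0.0236,0.6,3.3,-0.1,0.03, 0.008,-0.0021,0.0236,0.6,3.3,-0.1,0.03, 0.008,-0.0021,0.0236,0.6,3.3,-0.1,0.03, 0.008,-0.0021,0.0236,0.6,3.3,-0.1,0.03, 0.008,-0.0021,0.0236,0.6,3.3,-0.1,0.03, 0.008,-0.0021,0.0236,0.6,3.3,-0.1,0.03, 0.008,-0.0021,0.0236,0.6,3.3,-0.1,0.03, 0,0,0,0,0,0,0.03]'
python3 - <<'E'
from h import *
o=where()
pathchk(tilt(98,-42,1),[.406,.379,.055],6)
for n in("scene","top"):
    s=ctrl.snapshot(n);save(s,f"{n}6.png",(240,60,400,220) if n=="scene" else (100,180,260,340),4)
s=ctrl.snapshot("wrist");save(s,"w6.png")
E
```

```text
clock: 11.7
tool_pos: [0.3839, 0.4862, 0.2427]
orientation: [178.3, 45.8, -83.1]
force: [0.3, -1.0, -1.0]
opening: 0.0397
t 11.7 q [74.33, 35.21, -11.85, 15.59, -85.03, -73.04] F [0.3839 0.4862 0.2427] grasp [0.3972 0.3762 0.1287] x [ 0.084 -0.692 -0.717] y [-0.99  -0.142  0.021] f [ 0.3 -1.  -1. ] op 0.0397
0 q [74, 36, -12, 16, -84, -73] F [0.385 0.486 0.231] G [0.399 0.376 0.116]
4 q [74, 38, -14, 16, -77, -75] F [0.39  0.484 0.185] G [0.404 0.378 0.067]
5 q [74, 39, -15, 17, -76, -76] F [0.391 0.484 0.173] G [0.406 0.379 0.055]
max dq/row [0.1 0.7 0.5 0.2 1.5 0.4]
N 6 row: [0.0088, -0.0013, 0.0076] [0.16, -0.36, -0.13] | total [ 0.0518 -0.0085  0.0463] [ 0.9 -2.2 -0.8]
flange target [0.3912 0.4844 0.1732]
```

View pics/scene6.png

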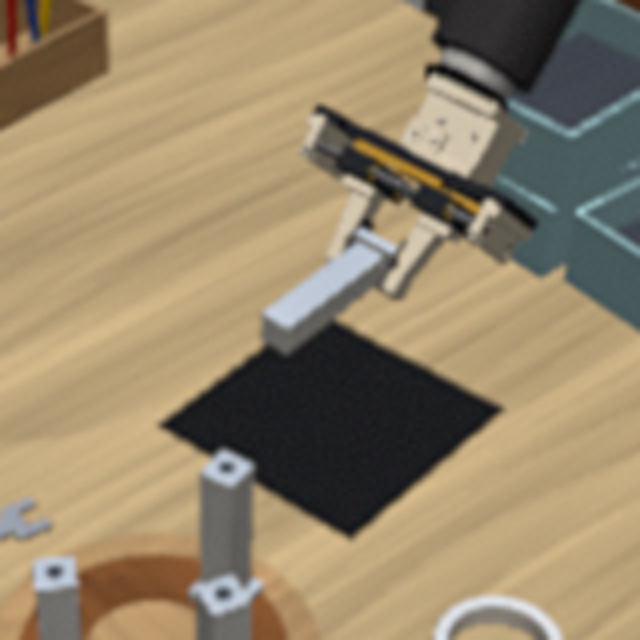

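View pics/w6.png

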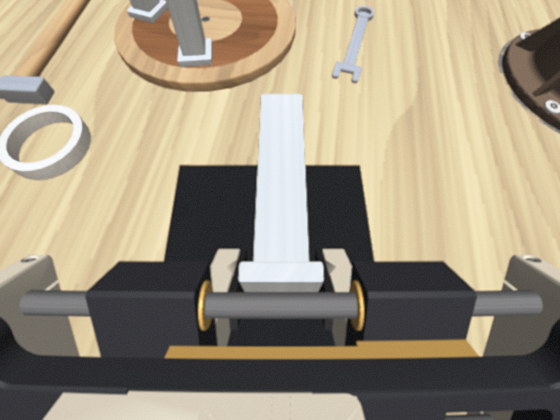

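The leg is held horizontally above the mat. Its image in the hand hasn't changed. Lowering now.

```bash
python3 -m inch '[0.0088,-0.0013,0.0076,0.15,-0.36,-0.13,0.03, 0.0088,-0.0013,0.0076,0.15,-0.36,-0.13,0.03, 0.0088,-0.0013,0.0076,0.15,-0.36,-0.13,0.03, 0.0088,-0.0013,0.0076,0.15,-0.36,-0.13,0.03, 0.0088,-0.0013,0.0076,0.15,-0.36,-0.13,0.03, 0.0088,-0.0013,0.0076,0.15,-0.36,-0.13,0.03, 0,0,0,0,0,0,0.03]'
python3 - <<'E'
from h import *
o=where()
plan(tilt(98,-42,1),[.406,.379,.028],n=4)
E
```

```text
clock: 12.72
tool_pos: [0.3931, 0.4834, 0.1741]
orientation: [-179.6, 48.7, -81.8]
force: [-0.2, -0.4, -2.7]
opening: 0.0401
t 12.72 q [73.45, 38.91, -15.04, 16.62, -75.19, -75.64] F [0.3931 0.4834 0.1741] grasp [0.4081 0.3797 0.0545] x [ 0.095 -0.653 -0.752] y [-0.99  -0.138 -0.005] f [-0.2 -0.4 -2.7] op 0.0401
N 4 row: [0.005, 0.0004, 0.0048] [-0.06, 0.19, 0.04] | total [0.0202 0.0019 0.0193] [-0.2  0.7  0.2]
flange target [0.3912 0.4844 0.1462]
```

```bash
python3 -m inch '[0.005,0.0004,0.0048,0,0.2,0,0.03, 0.005,0,0.0048,0,0.2,0,0.03, 0.005,0,0.0048,0,0.2,0,0.03, 0.004,0,0.0037,0,0.1,0,0.03, 0,0,0,0,0,0,0.03]'
python3 - <<'E'
from h import *
o=where()
s=ctrl.snapshot("scene");save(s,"scene7.png",(250,90,400,210),5)
E
```

```text
clock: 13.35
tool_pos: [0.3926, 0.4849, 0.1463]
orientation: [-179.5, 48.0, -81.7]
force: [0.1, 0.4, -2.8]
opening: 0.0398
t 13.35 q [73.57, 41.18, -15.5, 16.99, -73.29, -76.57] F [0.3926 0.4849 0.1463] grasp [0.408  0.3796 0.0281] x [ 0.097 -0.662 -0.743] y [-0.99  -0.138 -0.005] f [ 0.1  0.4 -2.8] op 0.0398
```

View pics/scene7.png

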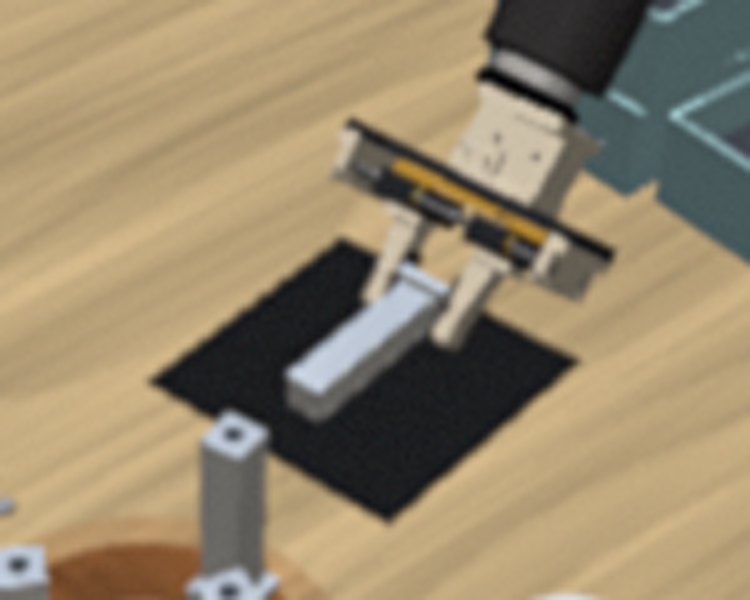

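Almost down. I'll go in 2 mm steps and watch the force.

```bash
python3 -m inch '[0.0015,0,0.0014,0,0,0,0.03, 0.0015,0,0.0014,0,0,0,0.03, 0,0,0,0,0,0,0.03]'; python3 -c "
from h import *
where()"
```

```text
clock: 13.78
tool_pos: [0.3928, 0.4852, 0.143]
orientation: [-179.5, 48.1, -81.6]
force: [-0.4, -1.0, -1.2]
opening: 0.0398
t 13.78 q [73.56, 41.43, -15.55, 17.05, -72.94, -76.69] F [0.3928 0.4852 0.143 ] grasp [0.4082 0.3801 0.0247] x [ 0.097 -0.661 -0.744] y [-0.99  -0.139 -0.006] f [-0.4 -1.  -1.2] op 0.0398
```

```bash
python3 -m inch '[0.001,0,0.001,0,0,0,0.03, 0,0,0,0,0,0,0.03]'; python3 -c "
from h import *
where()"
```

```text
clock: 14.02
tool_pos: [0.3927, 0.4853, 0.1425]
orientation: [-179.4, 48.0, -81.6]
force: [-0.7, 0.5, 0.3]
opening: 0.0397
t 14.03 q [73.57, 41.48, -15.56, 17.08, -72.93, -76.73] F [0.3927 0.4853 0.1425] grasp [0.4083 0.3801 0.0243] x [ 0.098 -0.662 -0.743] y [-0.99  -0.139 -0.006] f [-0.7  0.5  0.3] op 0.0397
```

Contact: the vertical force rose to about zero. Opening and backing off along the tool.

```bash
python3 -m inch '[0,0,0,0,0,0,0.045, 0,0,0,0,0,0,0.06, 0,0,0,0,0,0,0.065, 0,0,0,0,0,0,0.065, -0.01,0,0,0,0,0,0.065, -0.02,0,0,0,0,0,0.065, -0.03,0,0,0,0,0,0.065, -0.04,0,0,0,0,0,0.065, -0.05,0,0,0,0,0,0.065]'
python3 - <<'E'
from h import *
o=where()
s=ctrl.snapshot("wrist");save(s,"w8.png");np.savez("pics/w8.npz",**s);np.savez("pics/w8o.npz",**{k:o[k] for k in("tool_pos","orientation")})
s=ctrl.snapshot("top");save(s,"top8.png",(110,200,250,320),5);np.savez("pics/top8.npz",**s)
E
```

```text
clock: 15.15
tool_pos: [0.3777, 0.586, 0.2557]
orientation: [-179.8, 47.7, -82.0]
force: [0.5, 1.4, -0.5]
opening: 0.0652
t 15.15 q [76.86, 40.47, 1.88, 14.06, -91.62, -73.83] F [0.3777 0.586  0.2557] grasp [0.3927 0.4802 0.138 ] x [ 0.094 -0.666 -0.74 ] y [-0.991 -0.137 -0.003] f [ 0.5  1.4 -0.5] op 0.0652
```

View pics/w8.png

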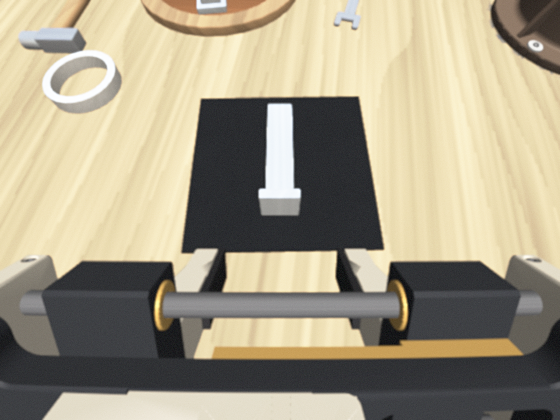

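View pics/top8.png

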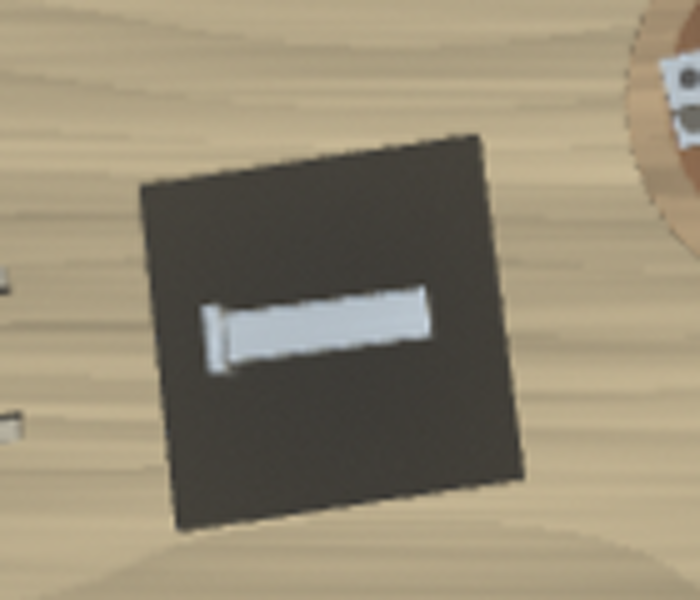

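The leg lies free in the middle of the mat, foot plate at crop (215,340), stem end at (430,310). Now I'll measure it.

Run:
```python
from h import *
o=dict(np.load("pics/w8o.npz"))
for n,ob,box in (("top8",None,(140,240,205,290)),("w8",o,(245,98,315,218))):
    s=load(n);x0,y0,x1,y1=box;im=s["color"][y0:y1,x0:x1]
    g=cv2.resize(im,None,fx=6,fy=6,interpolation=cv2.INTER_CUBIC);m=(g.min(2)>(120)).astype(np.uint8)
    nn,l,st,ce=cv2.connectedComponentsWithStats(m);i=1+np.argmax(st[1:,4])
    c=cv2.findContours((l==i).astype(np.uint8),0,1)[0][0][:,0,:];uv=(c+.5)/6-.5+[x0,y0]
    q=onz(s,uv,.036,ob)[:,:2]
    a=cv2.minAreaRect((q*1e3).astype(np.float32));print(n,a)
    ax=np.array([.139,-.99]);
    # axis from contour mid-lines at sections 
    t=q@ax;lat=q@np.array([.99,.139]);print("t range",t.min(),t.max())
    for f in np.linspace(.25,.9,6):
        k=np.abs(t-(t.min()+f*(t.max()-t.min())))<.003;L=lat[k];print(round(f,2),L.min().round(4),L.max().round(4),((L.min()+L.max())/2).round(4))
```

```text
top8 ((417.17913818359375, 322.8531494140625), (40.22971725463867, 133.6748809814453), 8.29361629486084)
t range -0.32852854104166174 -0.19480087932208615
0.25 0.4423 0.4709 0.4566
0.38 0.4427 0.4712 0.4569
0.51 0.4422 0.4713 0.4568
0.64 0.4418 0.4716 0.4567
0.77 0.4417 0.4711 0.4564
0.9 0.4419 0.4705 0.4562
w8 ((415.2033386230469, 329.8533020019531), (42.417972564697266, 140.1878204345703), 7.525115013122559)
t range -0.33903353675936937 -0.19876665860042966
0.25 0.4427 0.4717 0.4572
0.38 0.4424 0.4721 0.4573
0.51 0.4426 0.4716 0.4571
0.64 0.4429 0.4718 0.4573
0.77 0.4426 0.472 0.4573
0.9 0.4427 0.4716 0.4571
```

Run:
```python
from h import *
pathchk(tilt(98,0,1),[.42,.33,.22],10)
import kin
Rg=tilt(98,44,1);G=np.array([.4193,.2991,.028])
for k in (0,.08):
    for s in kin.ik(G-k*Rg[:,0]-.159*Rg[:,0],Rg,12): print(k,s.round(0).tolist())
```

```text
0 q [76, 37, 0, 14, -88, -73] F [0.381 0.568 0.28 ] G [0.396 0.472 0.154]
4 q [71, 23, -10, 10, -76, -67] F [0.397 0.471 0.343] G [0.406 0.415 0.195]
8 q [62, 11, -18, 3, -65, -55] F [0.415 0.359 0.376] G [0.417 0.348 0.218]
9 q [59, 8, -19, 0, -62, -51] F [0.42  0.33  0.379] G [0.42 0.33 0.22]
max dq/row [3.  3.7 2.6 2.7 3.1 4.3]
N 10 row: [-0.0007, -0.0006, -0.0295] [-0.01, -4.18, 0.05] | total [ 0.0861 -0.0065 -0.2756] [ -0.1 -41.8   0.5]
flange target [0.42  0.33  0.379]
0 [19.0, 26.0, -22.0, -60.0, -52.0, 33.0]
0.08 [14.0, 20.0, -22.0, -54.0, -58.0, 28.0]
```

```bash
python3 -m inch '[-0.0007,-0.0006,-0.0295,0,-4.2,0,0.06, -0.0007,-0.0006,-0.0295,0,-4.2,0,0.06, -0.0007,-0.0006,-0.0295,0,-4.2,0,0.06, -0.0007,-0.0006,-0.0295,0,-4.2,0,0.06, -0.0007,-0.0006,-0.0295,0,-4.2,0,0.06, -0.0007,-0.0006,-0.0295,0,-4.2,0,0.06, -0.0007,-0.0006,-0.0295,0,-4.2,0,0.06, -0.0007,-0.0006,-0.0295,0,-4.2,0,0.06, -0.0007,-0.0006,-0.0295,0,-4.2,0,0.06, -0.0007,-0.0006,-0.0295,0,-4.2,0,0.06]'
python3 - <<'E'
from h import *
where()
Rg=tilt(98,44,1);G=np.array([.4193,.2991,.028])
pathchk(Rg,G-.08*Rg[:,0],12)
E
```

```text
clock: 16.5
tool_pos: [0.418, 0.3247, 0.379]
orientation: [-16.7, 88.2, 81.7]
force: [1.2, -0.4, 0.4]
opening: 0.0603
t 16.5 q [58.8, 7.5, -19.99, -0.8, -60.86, -50.05] F [0.418  0.3247 0.379 ] grasp [0.4188 0.3297 0.2201] x [ 0.005  0.031 -1.   ] y [-0.989 -0.145 -0.009] f [ 1.2 -0.4  0.4] op 0.0603
0 q [56, 6, -21, -4, -58, -46] F [0.421 0.304 0.37 ] G [0.42  0.319 0.212]
4 q [43, 6, -24, -20, -51, -23] F [0.431 0.23  0.322] G [0.424 0.282 0.172]
8 q [26, 12, -22, -41, -53, 7] F [0.438 0.169 0.257] G [0.426 0.256 0.125]
11 q [14, 20, -22, -54, -58, 28] F [0.442 0.135 0.2  ] G [0.427 0.244 0.086]
max dq/row [4.4 3.  1.3 5.4 2.8 7.7]
N 12 row: [0.0084, 0.0003, -0.0207] [0.05, -3.52, 0.03] | total [ 0.1732  0.0051 -0.1969] [  0.5 -42.3   0.3]
flange target [0.4424 0.1347 0.1999]
```

Run:
```python
from h import *; import kin
from kin import r
Rg=tilt(98,44,1);G=np.array([.4193,.2991,.028])
for k in(0,.08):
    q=kin.ik(G-(k+.159)*Rg[:,0],Rg,12)[0]
    M4=r('z',q[0])@r('y',q[1]-q[2])@r('x',-q[3]);F=G-(k+.159)*Rg[:,0]
    W=F-.2*Rg[:,0];E=W+.1918*M4[:,1];print(q.round(0),"F",F.round(3),"W",W.round(3),"E",E.round(3))
```

```text
[ 19.  26. -22. -60. -52.  33.] F [0.435 0.19  0.142] W [0.454 0.052 0.286] E [0.541 0.181 0.398]
[ 14.  20. -22. -54. -58.  28.] F [0.442 0.135 0.2  ] W [ 0.462 -0.003  0.344] E [0.535 0.13  0.461]
```

```bash
python3 -m inch '[0.0084,0.0003,-0.0207,0,-3.5,0,0.06, 0.0084,0.0003,-0.0207,0,-3.5,0,0.06, 0.0084,0.0003,-0.0207,0,-3.5,0,0.06, 0.0084,0.0003,-0.0207,0,-3.5,0,0.06, 0.0084,0.0003,-0.0207,0,-3.5,0,0.06, 0.0084,0.0003,-0.0207,0,-3.5,0,0.06, 0.0084,0.0003,-0.0207,0,-3.5,0,0.06, 0.0084,0.0003,-0.0207,0,-3.5,0,0.06, 0.0084,0.0003,-0.0207,0,-3.5,0,0.06, 0.0084,0.0003,-0.0207,0,-3.5,0,0.06]'
python3 - <<'E'
from h import *
where()
Rg=tilt(98,44,1);G=np.array([.4193,.2991,.028])
pathchk(Rg,G-.06*Rg[:,0],4)
s=ctrl.snapshot("wrist");save(s,"w9.png")
E
```

```text
clock: 17.75
tool_pos: [0.4403, 0.1544, 0.2394]
orientation: [-2.0, 51.5, 96.9]
force: [0.1, -0.5, 0.1]
opening: 0.0598
t 17.75 q [20.3, 13.97, -21.9, -47.75, -54.85, 17.47] F [0.4403 0.1544 0.2394] grasp [0.4285 0.2526 0.1149] x [-0.075  0.618 -0.783] y [-0.989 -0.148 -0.022] f [ 0.1 -0.5  0.1] op 0.0598
0 q [19, 16, -22, -50, -55, 20] F [0.441 0.152 0.226] G [0.428 0.254 0.104]
3 q [15, 21, -22, -56, -57, 29] F [0.44  0.148 0.186] G [0.425 0.258 0.071]
max dq/row [1.4 1.8 0.  2.1 0.5 3. ]
N 4 row: [0.0093, 0.0004, -0.0099] [0.3, -1.38, 0.16] | total [ 0.0385  0.0019 -0.0381] [ 1.2 -5.5  0.6]
flange target [0.4405 0.1485 0.1855]
```

View pics/w9.png

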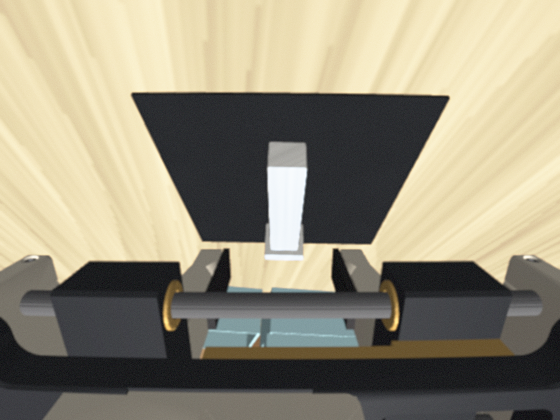

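The leg's stem end is at (287,155) and its foot at (285,250), centred between the fingers. Continuing to the grasp.

```bash
python3 -m inch '[0.0093,0.0004,-0.0099,0.3,-1.4,0.16,0.06, 0.0093,0.0004,-0.0099,0.3,-1.4,0.16,0.06, 0.0093,0.0004,-0.0099,0.3,-1.4,0.16,0.06, 0.0093,0.0004,-0.0099,0.3,-1.4,0.16,0.06, 0,0,0,0,0,0,0.06]'
python3 - <<'E'
from h import *
where()
Rg=tilt(98,44,1);G=np.array([.4193,.2991,.028])
pathchk(Rg,G,4)
E
```

```text
clock: 18.42
tool_pos: [0.4404, 0.1471, 0.1824]
orientation: [0.4, 45.8, 98.1]
force: [0.2, 0.3, 0.3]
opening: 0.0599
t 18.43 q [14.6, 21.34, -21.93, -56.0, -56.74, 29.75] F [0.4404 0.1471 0.1824] grasp [0.4247 0.2569 0.0685] x [-0.098  0.691 -0.716] y [-0.991 -0.137  0.004] f [0.2 0.3 0.3] op 0.0599
0 q [16, 22, -22, -57, -55, 30] F [0.439 0.158 0.172] G [0.423 0.267 0.058]
3 q [19, 26, -22, -60, -52, 33] F [0.435 0.19  0.142] G [0.419 0.299 0.028]
max dq/row [1.  1.1 0.2 1.1 1.3 0.8]
N 4 row: [0.0147, -0.0001, 0.0008] [-0.07, 0.06, -0.02] | total [ 0.0587 -0.0004  0.0029] [-0.3  0.2 -0.1]
flange target [0.4347 0.1897 0.1424]
```

```bash
python3 -m inch '[0.0147,0,0.0008,0,0,0,0.06, 0.0147,0,0.0008,0,0,0,0.06, 0.0147,0,0.0008,0,0,0,0.06, 0.012,0,0.0008,0,0,0,0.06, 0,0,0,0,0,0,0.06]'
python3 - <<'E'
from h import *
where()
Rg=tilt(98,44,1);G=np.array([.4193,.2991,.028])
plan(Rg,G)
E
```

```text
clock: 19.05
tool_pos: [0.4342, 0.1925, 0.1433]
orientation: [0.1, 45.8, 98.1]
force: [0.2, -0.2, 0.8]
opening: 0.0601
t 19.05 q [18.77, 25.46, -22.23, -60.52, -51.87, 32.63] F [0.4342 0.1925 0.1433] grasp [0.4186 0.3022 0.0293] x [-0.098  0.69  -0.717] y [-0.99  -0.139  0.002] f [ 0.2 -0.2  0.8] op 0.0601
N 1 row: [-0.0013, -0.0001, -0.0027] [-0.09, 0.18, -0.06] | total [-0.0013 -0.0001 -0.0027] [-0.1  0.2 -0.1]
flange target [0.4347 0.1897 0.1424]
```

```bash
python3 -m inch '[0,0,0,0,0,0,0.04, 0,0,0,0,0,0,0.03, 0,0,0,0,0,0,0.02, 0,0,0,0,0,0,0.02, 0,0,0,0,0,0,0.02, 0,0,0,0,0,0,0.02]'
python3 - <<'E'
from h import *
where()
s=ctrl.snapshot("wrist");save(s,"w10.png")
E
```

```text
clock: 19.8
tool_pos: [0.4346, 0.1918, 0.1439]
orientation: [0.1, 45.8, 98.0]
force: [-0.3, 1.2, -2.1]
opening: 0.0273
t 19.8 q [18.7, 25.39, -22.23, -60.46, -51.88, 32.61] F [0.4346 0.1918 0.1439] grasp [0.4192 0.3015 0.0299] x [-0.097  0.69  -0.717] y [-0.99  -0.138  0.001] f [-0.3  1.2 -2.1] op 0.0273
```

View pics/w10.png

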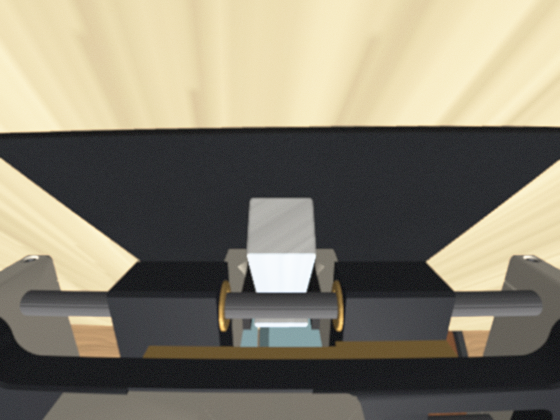

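Opening 0.0273, so the stem is gripped. Lifting.

```bash
python3 -m inch '[-0.004,0,0.004,0,0,0,0.02, -0.01,0,0.01,0,0,0,0.02, -0.015,0,0.015,0,0,0,0.02, -0.02,0,0.02,0,0,0,0.02, -0.02,0,0.02,0,0,0,0.02, -0.02,0,0.02,0,0,0,0.02, -0.02,0,0.02,0,0,0,0.02]'
python3 - <<'E'
from h import *
where()
s=ctrl.snapshot("wrist");save(s,"w11.png")
s=ctrl.snapshot("scene");save(s,"s11.png",(220,60,400,220),4)
pathchk(tilt(98,0,1),[.43,.22,.34],10)
pathchk(tilt(98,-30,1),[.45,.1,.36],16)
pathchk(tilt(50,48.5,-1),[.463,-.388,.25],20)
E
```

```text
clock: 20.72
tool_pos: [0.433, 0.1933, 0.3055]
orientation: [0.3, 46.0, 98.2]
force: [0.5, 0.9, -1.9]
opening: 0.0279
t 20.73 q [22.62, 9.09, -18.2, -50.26, -61.06, 10.15] F [0.433  0.1933 0.3055] grasp [0.4174 0.3027 0.1911] x [-0.099  0.688 -0.719] y [-0.99  -0.138  0.004] f [ 0.5  0.9 -1.9] op 0.0279
0 q [25, 7, -18, -45, -60, 4] F [0.434 0.19  0.327] G [0.421 0.29  0.205]
4 q [37, 0, -18, -22, -63, -21] F [0.434 0.188 0.406] G [0.426 0.248 0.259]
8 q [48, -1, -15, -4, -74, -39] F [0.431 0.211 0.482] G [0.43  0.223 0.323]
9 q [50, -1, -13, 0, -77, -42] F [0.43  0.22  0.499] G [0.43 0.22 0.34]
max dq/row [3.  2.3 1.2 5.9 3.7 6.4]
N 10 row: [-0.0167, -0.0, 0.0105] [0.0, 4.41, 0.02] | total [-0.1187 -0.0002  0.1521] [ 0.  44.1  0.2]
flange target [0.43  0.22  0.499]
0 q [25, 7, -18, -45, -60, 5] F [0.435 0.186 0.318] G [0.421 0.286 0.195]
4 q [34, 2, -21, -22, -59, -16] F [0.439 0.162 0.363] G [0.432 0.219 0.214]
8 q [43, 0, -23, -2, -66, -34] F [0.441 0.154 0.413] G [0.44  0.161 0.254]
12 q [49, 0, -23, 12, -78, -45] F [0.441 0.162 0.463] G [0.447 0.119 0.31 ]
15 q [54, 2, -22, 20, -88, -51] F [0.439 0.179 0.498] G [0.45 0.1  0.36]
max dq/row [2.4 1.6 0.7 5.7 3.6 5.4]
N 16 row: [-0.0127, -0.0002, 0.001] [-0.0, 4.63, 0.01] | total [-0.1471 -0.0034  0.121 ] [-0.  74.1  0.2]
flange target [0.4389 0.1787 0.4977]
0 q [23, 5, -22, -48, -60, 16] F [0.404 0.169 0.312] G [0.391 0.275 0.193]
4 q [17, -8, -35, -39, -58, 45] F [0.308 0.049 0.31 ] G [0.308 0.139 0.178]
8 q [-9, -8, -38, -36, -61, 94] F [ 0.26  -0.096  0.295] G [ 0.283 -0.018  0.159]
12 q [-37, 4, -28, -37, -67, 147] F [ 0.269 -0.25   0.289] G [ 0.316 -0.174  0.158]
no ik at 15 [ 0.307 -0.358  0.303]
```

View pics/s11.png

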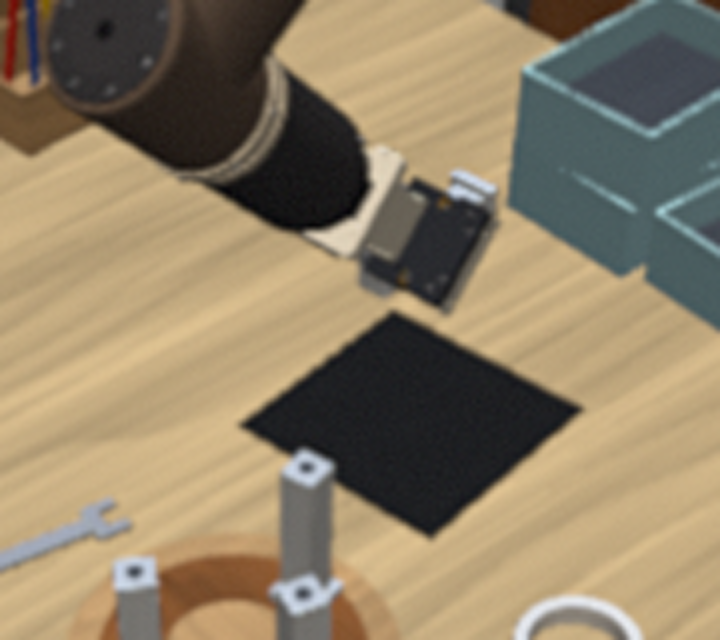

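View pics/w11.png

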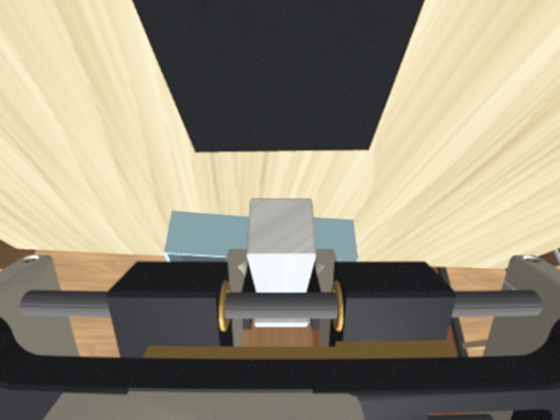

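```bash
python3 -m inch '[-0.0167,0,0.0105,0,4.4,0,0.02, -0.0167,0,0.0105,0,4.4,0,0.02, -0.0167,0,0.0105,0,4.4,0,0.02, -0.0167,0,0.0105,0,4.4,0,0.02, -0.0167,0,0.0105,0,4.4,0,0.02, -0.0167,0,0.0105,0,4.4,0,0.02, -0.0167,0,0.0105,0,4.4,0,0.02, -0.0167,0,0.0105,0,4.4,0,0.02, -0.0167,0,0.0105,0,4.4,0,0.02, -0.0167,0,0.0105,0,4.4,0,0.02]'
python3 - <<'E'
from h import *
import kin
where()
for y in (50,20,80,-100,-130):
  for f in (1,-1):
    Rm=tilt(y,48.5,f)
    for z in(.093,.25):print(y,f,z,[s.round(0).astype(int).tolist() for s in kin.ik(np.array([.463,-.388,z])-.159*Rm[:,0],Rm,20)])
E
```

```text
clock: 22.08
tool_pos: [0.4238, 0.2181, 0.5027]
orientation: [168.5, 88.6, -93.8]
force: [0.1, 1.0, -2.4]
opening: 0.0279
t 22.07 q [51.31, -1.35, -13.83, 0.79, -78.63, -43.87] F [0.4238 0.2181 0.5027] grasp [0.4236 0.2144 0.3438] x [-0.002 -0.024 -1.   ] y [-0.991 -0.132  0.005] f [ 0.1  1.  -2.4] op 0.0279
50 1 0.093 [[-53, 34, 1, -48, -78, 32]]
50 1 0.25 [[-53, 24, 8, -47, -89, 20]]
50 -1 0.093 [[-53, 34, 1, -48, -78, -148]]
50 -1 0.25 [[-53, 24, 8, -47, -89, -160]]
20 1 0.093 [[-56, 25, -13, -60, -57, 23]]
20 1 0.25 [[-53, 12, -8, -52, -65, 5]]
20 -1 0.093 [[-56, 25, -13, -60, -57, -157]]
20 -1 0.25 []
80 1 0.093 [[-46, 42, 14, -37, -95, 44]]
80 1 0.25 [[-46, 33, 22, -39, -107, 34]]
80 -1 0.093 [[-46, 42, 14, -37, -95, -136]]
80 -1 0.25 [[-46, 33, 22, -39, -107, -146]]
-100 1 0.093 [[-10, 24, -54, 80, -50, 105]]
-100 1 0.25 [[-3, 12, -45, 59, -60, 129]]
-100 -1 0.093 [[-10, 24, -54, 80, -50, -75]]
-100 -1 0.25 [[-3, 12, -45, 59, -60, -51]]
-130 1 0.093 [[-3, 34, -31, 41, -66, 112]]
-130 1 0.25 [[-3, 24, -23, 37, -80, 123]]
-130 -1 0.093 [[-3, 34, -31, 41, -66, -68]]
-130 -1 0.25 [[-3, 24, -23, 37, -80, -57]]
```

Run:
```python
from h import *
import h
pathchk(tilt(-2,0,1),[.46,.0,.36],14)
class C: pass
import kin
q=[0]
def sim(Rs,ps,qs,Rg,G,N):
    pt=np.array(G)-Rg[:,0]*.159;w=R.from_matrix(Rs.T@Rg).as_rotvec();S=sum(R.from_rotvec(w*k/N).as_matrix() for k in range(N));d=np.linalg.solve(S,Rs.T@(pt-ps))
    p=ps;M=Rs;q=qs;mx=0
    for k in range(N):
        p=p+M@d;M=M@R.from_rotvec(w/N).as_matrix();s=kin.ik(p,M,0,q0=q)
        if not s: print("no",k);return
        mx=np.maximum(mx,np.abs(s[0]-q));q=s[0]
        if k%4==0 or k==N-1: print(k,q.round(0).tolist(),(p+.159*M[:,0]).round(3))
    print(mx.round(1));return M,p,q
A=tilt(-2,0,1);s=kin.ik(np.array([.46,0,.36])-.159*A[:,0],A,12);print(s)
s=[t for t in s if abs(t[3])<60][0]
a=sim(A,np.array([.46,0,.36])-.159*A[:,0],s,tilt(-90,0,1),[.47,-.28,.34],14)
sim(*a,tilt(70,48.5,-1),[.463,-.388,.22],10)
```

```text
0 q [49, 0, -13, 1, -79, -49] F [0.439 0.208 0.504] G [0.438 0.204 0.345]
4 q [40, 1, -10, 0, -79, -68] F [0.482 0.152 0.509] G [0.481 0.149 0.35 ]
8 q [32, 1, -10, 0, -80, -88] F [0.494 0.082 0.514] G [0.493 0.08  0.355]
12 q [26, -2, -13, 0, -80, -111] F [0.471 0.014 0.518] G [0.471 0.014 0.359]
13 q [25, -4, -14, 0, -80, -117] F [0.46  0.    0.519] G [0.46 0.   0.36]
max dq/row [2.4 1.2 1.1 0.1 0.1 6. ]
N 14 row: [-0.001, -0.0134, -0.012] [7.11, -0.09, 0.07] | total [-0.0112 -0.0069 -0.2213] [99.6 -1.2  1. ]
flange target [0.46  0.    0.519]
[array([ 2.46288856e+01, -3.67475516e+00, -1.36381236e+01, -4.75135496e-12,
       -8.00366315e+01, -1.16628886e+02])]
0 [22.0, -2.0, -12.0, -0.0, -80.0, -120.0] [ 0.475 -0.016  0.359]
4 [11.0, 3.0, -8.0, -0.0, -79.0, -135.0] [ 0.515 -0.094  0.353]
8 [1.0, 6.0, -6.0, -0.0, -79.0, -150.0] [ 0.518 -0.182  0.347]
12 [-8.0, 6.0, -6.0, -0.0, -78.0, -166.0] [ 0.484 -0.263  0.341]
13 [-10.0, 6.0, -7.0, -0.0, -78.0, -170.0] [ 0.47 -0.28  0.34]
[2.8 1.6 1.4 0.  0.3 4.1]
0 [-15.0, 8.0, -3.0, -5.0, -79.0, -166.0] [ 0.47  -0.295  0.333]
4 [-33.0, 18.0, 8.0, -23.0, -88.0, -154.0] [ 0.469 -0.347  0.292]
8 [-46.0, 29.0, 15.0, -38.0, -97.0, -149.0] [ 0.464 -0.382  0.236]
9 [-49.0, 32.0, 16.0, -42.0, -99.0, -148.0] [ 0.463 -0.388  0.22 ]
[5.  2.8 3.4 4.9 2.4 4.1]
```

```bash
python3 -m inch '[-0.001,-0.0134,-0.012,7.1,-0.1,0.1,0.02, -0.001,-0.0134,-0.012,7.1,-0.1,0.1,0.02, -0.001,-0.0134,-0.012,7.1,-0.1,0.1,0.02, -0.001,-0.0134,-0.012,7.1,-0.1,0.1,0.02, -0.001,-0.0134,-0.012,7.1,-0.1,0.1,0.02, -0.001,-0.0134,-0.012,7.1,-0.1,0.1,0.02, -0.001,-0.0134,-0.012,7.1,-0.1,0.1,0.02, -0.001,-0.0134,-0.012,7.1,-0.1,0.1,0.02, -0.001,-0.0134,-0.012,7.1,-0.1,0.1,0.02, -0.001,-0.0134,-0.012,7.1,-0.1,0.1,0.02, -0.001,-0.0134,-0.012,7.1,-0.1,0.1,0.02, -0.001,-0.0134,-0.012,7.1,-0.1,0.1,0.02, -0.001,-0.0134,-0.012,7.1,-0.1,0.1,0.02, -0.001,-0.0134,-0.012,7.1,-0.1,0.1,0.02]'
python3 - <<'E'
from h import *
where()
pathchk(tilt(-72,0,1),[.47,-.26,.34],12)
E
```

```text
clock: 23.82
tool_pos: [0.4483, -0.0056, 0.5146]
orientation: [161.6, 88.9, 156.4]
force: [0.0, -0.6, -2.9]
opening: 0.0277
t 23.82 q [24.21, -4.45, -14.56, -0.82, -80.64, -119.23] F [ 0.4483 -0.0056  0.5146] grasp [ 0.4456 -0.0043  0.3557] x [-0.018  0.008 -1.   ] y [0.09  0.996 0.006] f [ 0.  -0.6 -2.9] op 0.0277
0 q [21, -3, -13, -1, -80, -122] F [ 0.461 -0.024  0.513] G [ 0.459 -0.023  0.354]
4 q [10, 2, -10, 0, -79, -133] F [ 0.494 -0.107  0.508] G [ 0.493 -0.106  0.349]
8 q [-1, 4, -8, 0, -78, -145] F [ 0.493 -0.197  0.502] G [ 0.493 -0.196  0.343]
11 q [-8, 5, -8, 0, -78, -154] F [ 0.47  -0.26   0.499] G [ 0.47 -0.26  0.34]
max dq/row [3.  1.4 1.1 0.1 0.4 3.2]
N 12 row: [0.0011, -0.0171, 0.0147] [5.57, -0.09, 0.03] | total [ 0.0133 -0.2516  0.0447] [66.8 -1.1  0.3]
flange target [ 0.47  -0.26   0.499]
```

```bash
python3 -m inch '[0.0011,-0.0171,0.0147,5.6,-0.1,0,0.02, 0.0011,-0.0171,0.0147,5.6,-0.1,0,0.02, 0.0011,-0.0171,0.0147,5.6,-0.1,0,0.02, 0.0011,-0.0171,0.0147,5.6,-0.1,0,0.02, 0.0011,-0.0171,0.0147,5.6,-0.1,0,0.02, 0.0011,-0.0171,0.0147,5.6,-0.1,0,0.02, 0.0011,-0.0171,0.0147,5.6,-0.1,0,0.02, 0.0011,-0.0171,0.0147,5.6,-0.1,0,0.02, 0.0011,-0.0171,0.0147,5.6,-0.1,0,0.02, 0.0011,-0.0171,0.0147,5.6,-0.1,0,0.02, 0.0011,-0.0171,0.0147,5.6,-0.1,0,0.02, 0.0011,-0.0171,0.0147,5.6,-0.1,0,0.02]'
python3 - <<'E'
from h import *
where()
pathchk(tilt(70,48,-1),[.463,-.388,.22],14)
E
```

```text
clock: 25.32
tool_pos: [0.4567, -0.2658, 0.4947]
orientation: [-123.5, 89.3, 161.6]
force: [-0.1, -0.6, -2.9]
opening: 0.028
t 25.32 q [-8.96, 4.11, -8.83, -0.12, -77.75, -155.88] F [ 0.4567 -0.2658  0.4947] grasp [ 0.4548 -0.2652  0.3357] x [-0.012  0.004 -1.   ] y [ 0.965  0.261 -0.01 ] f [-0.1 -0.6 -2.9] op 0.028
0 q [-13, 6, -6, -4, -79, -154] F [ 0.459 -0.287  0.49 ] G [ 0.458 -0.276  0.331]
4 q [-26, 14, 4, -17, -86, -149] F [ 0.46  -0.367  0.459] G [ 0.466 -0.319  0.307]
8 q [-37, 22, 11, -28, -93, -147] F [ 0.449 -0.436  0.409] G [ 0.468 -0.356  0.273]
12 q [-47, 30, 15, -39, -98, -148] F [ 0.429 -0.489  0.344] G [ 0.464 -0.383  0.231]
13 q [-49, 32, 15, -41, -99, -149] F [ 0.423 -0.499  0.326] G [ 0.463 -0.388  0.22 ]
max dq/row [3.7 2.  3.  3.5 1.8 2. ]
N 14 row: [0.0047, -0.0032, 0.0208] [2.34, 3.3, 1.1] | total [ 0.1678 -0.0921  0.2174] [32.7 46.3 15.3]
flange target [ 0.4226 -0.499   0.3264]
```

```bash
python3 -m inch '[0.0047,-0.0032,0.0208,2.3,3.3,1.1,0.02, 0.0047,-0.0032,0.0208,2.3,3.3,1.1,0.02, 0.0047,-0.0032,0.0208,2.3,3.3,1.1,0.02, 0.0047,-0.0032,0.0208,2.3,3.3,1.1,0.02, 0.0047,-0.0032,0.0208,2.3,3.3,1.1,0.02, 0.0047,-0.0032,0.0208,2.3,3.3,1.1,0.02, 0.0047,-0.0032,0.0208,2.3,3.3,1.1,0.02, 0.0047,-0.0032,0.0208,2.3,3.3,1.1,0.02, 0.0047,-0.0032,0.0208,2.3,3.3,1.1,0.02, 0.0047,-0.0032,0.0208,2.3,3.3,1.1,0.02, 0.0047,-0.0032,0.0208,2.3,3.3,1.1,0.02, 0.0047,-0.0032,0.0208,2.3,3.3,1.1,0.02, 0.0047,-0.0032,0.0208,2.3,3.3,1.1,0.02, 0,0,0,0,0,0,0.02]'
python3 - <<'E'
from h import *
where()
pathchk(tilt(70,48,-1),[.463,-.388,.19],4)
for n in("scene","top","wrist"):
    s=ctrl.snapshot(n);np.savez(f"pics/{n}12.npz",**s)
    save(s,f"{n}12.png",{"scene":(90,200,250,340),"top":(340,160,460,300),"wrist":None}[n],{"scene":5,"top":5,"wrist":1}[n] if n!="top" else 4)
E
```

```text
clock: 27.08
tool_pos: [0.421, -0.4897, 0.3321]
orientation: [179.7, 43.5, 71.3]
force: [-0.1, 0.5, -1.4]
opening: 0.028
t 27.07 q [-47.55, 30.44, 14.21, -39.97, -98.27, -147.93] F [ 0.421  -0.4897  0.3321] grasp [ 0.458  -0.3804  0.2227] x [ 0.233  0.687 -0.688] y [ 0.948 -0.318  0.003] f [-0.1  0.5 -1.4] op 0.028
0 q [-48, 31, 14, -40, -98, -148] F [ 0.421 -0.492  0.323] G [ 0.459 -0.382  0.215]
3 q [-49, 33, 14, -41, -97, -147] F [ 0.423 -0.499  0.296] G [ 0.463 -0.388  0.19 ]
max dq/row [0.3 0.7 0.1 0.3 0.4 0.4]
N 4 row: [0.0045, 0.0011, 0.008] [0.29, 0.37, 0.24] | total [0.0185 0.0044 0.0317] [1.1 1.5 1. ]
flange target [ 0.4226 -0.499   0.2964]
```

View pics/scene12.png

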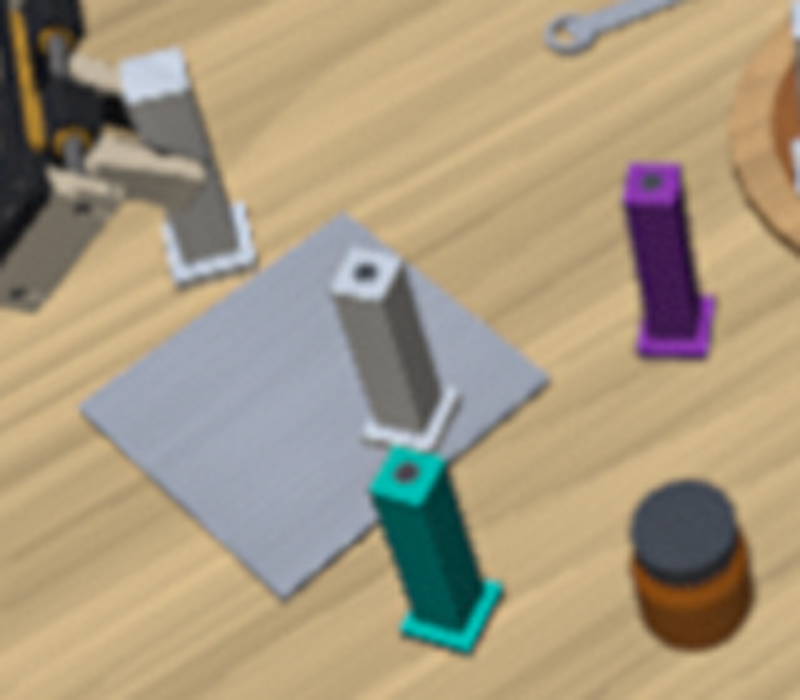

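View pics/wrist12.png

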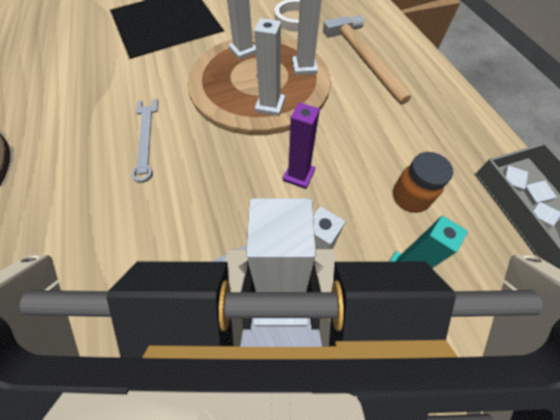

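The leg is upright above the steel plate and its view in the hand is unchanged, so nothing slipped. I'll fit the stem end face from the depth image to find its tilt.

Run:
```python
from h import *
o=ctrl.get_obs();s=load("wrist12");P=depthpts(s,o)
for box in ((258,206,304,242),(262,258,298,285)):
    q=P[box[1]:box[3],box[0]:box[2]].reshape(-1,3);q=q[np.isfinite(q).all(1)]
    c=np.median(q,0);k=np.linalg.norm(q-c,axis=1)<.03;q=q[k];c=q.mean(0);u,sv,v=np.linalg.svd(q-c,full_matrices=False);print(box,len(q),c.round(4),"normal",v[2].round(3),"rms",(sv[2]/np.sqrt(len(q))).round(5))
# scene depth of leg stem edges
R0,p=tool(o);print("tool el",np.degrees(np.arccos(-R0[2,0])))
```

```text
(258, 206, 304, 242) 1652 [ 0.463  -0.369   0.2698] normal [-0.009 -0.049 -0.999] rms 0.00055
(262, 258, 298, 285) 967 [ 0.4579 -0.3835  0.2516] normal [-0.313 -0.949  0.041] rms 0.00021
tool el 46.31294074763902
```

Run:
```python
from h import *
pathchk(tilt(70.5,48.8,-1),[.458,-.397,.14],6)
```

```text
0 q [-48, 31, 14, -40, -98, -147] F [ 0.422 -0.493  0.32 ] G [ 0.459 -0.383  0.211]
4 q [-49, 36, 13, -41, -95, -143] F [ 0.419 -0.507  0.26 ] G [ 0.458 -0.394  0.154]
5 q [-49, 37, 13, -41, -94, -143] F [ 0.418 -0.51   0.245] G [ 0.458 -0.397  0.14 ]
max dq/row [0.4 1.2 0.3 0.2 0.7 0.9]
N 6 row: [0.0076, 0.0004, 0.0135] [0.19, 0.41, 0.09] | total [0.0472 0.0018 0.0802] [1.1 2.5 0.5]
flange target [ 0.4181 -0.5098  0.2447]
```

```bash
python3 -m inch '[0.0076,0.0004,0.0135,0.2,0.4,0.1,0.02, 0.0076,0.0004,0.0135,0.2,0.4,0.1,0.02, 0.0076,0.0004,0.0135,0.2,0.4,0.1,0.02, 0.0076,0.0004,0.0135,0.2,0.4,0.1,0.02, 0.0076,0.0004,0.0135,0.2,0.4,0.1,0.02, 0.0076,0.0004,0.0135,0.2,0.4,0.1,0.02, 0,0,0,0,0,0,0.02]'
cat > face.py <<'E'
from h import *
o=where();s=ctrl.snapshot("wrist");P=depthpts(s,o)
for box in ((258,206,304,242),(262,258,298,285)):
    q=P[box[1]:box[3],box[0]:box[2]].reshape(-1,3)
    c=np.median(q,0);k=np.linalg.norm(q-c,axis=1)<.03;q=q[k];c=q.mean(0);u,sv,v=np.linalg.svd(q-c,full_matrices=False);print(box,len(q),c.round(4),"normal",v[2].round(3))
R0,p=tool(o);print("tool el",np.degrees(np.arccos(-R0[2,0])))
E
python3 face.py
```

```text
clock: 28.1
tool_pos: [0.4191, -0.5101, 0.239]
orientation: [180.0, 41.2, 70.5]
force: [0.5, -0.0, -1.9]
opening: 0.0276
t 28.1 q [-49.33, 37.34, 12.86, -40.87, -93.86, -142.29] F [ 0.4191 -0.5101  0.239 ] grasp [ 0.4591 -0.3974  0.1343] x [ 0.252  0.709 -0.659] y [ 0.943 -0.334  0.   ] f [ 0.5 -0.  -1.9] op 0.0276
(258, 206, 304, 242) 1654 [ 0.4627 -0.3884  0.1791] normal [-0.002 -0.003 -1.   ]
(262, 258, 298, 285) 969 [ 0.4574 -0.402   0.1602] normal [-0.333 -0.943 -0.002]
tool el 48.79600707383879
```

Vertical within about 0.3°. I'll lower 34 mm, then creep.

```bash
python3 -m inch '[0.0045,0,0.0051,0,0,0,0.02, 0.0045,0,0.0051,0,0,0,0.02, 0.0045,0,0.0051,0,0,0,0.02, 0.0045,0,0.0051,0,0,0,0.02, 0.003,0,0.0034,0,0,0,0.02, 0,0,0,0,0,0,0.02]'; python3 face.py
```

```text
clock: 28.9
tool_pos: [0.4199, -0.5102, 0.208]
orientation: [179.7, 41.4, 70.3]
force: [0.1, 0.0, -1.7]
opening: 0.0278
t 28.9 q [-49.26, 39.26, 11.87, -40.77, -91.44, -140.23] F [ 0.4199 -0.5102  0.208 ] grasp [ 0.4601 -0.3978  0.103 ] x [ 0.253  0.707 -0.661] y [ 0.943 -0.333  0.004] f [ 0.1  0.  -1.7] op 0.0278
(258, 206, 304, 242) 1648 [ 0.4636 -0.3886  0.1477] normal [0.001 0.009 1.   ]
(262, 258, 298, 285) 968 [ 0.4584 -0.4023  0.1288] normal [-0.333 -0.943  0.   ]
tool el 48.6492019436518
```

About 10 mm to go.

```bash
python3 -m inch '[0.002,0,0.0023,0,0,0,0.02, 0.002,0,0.0023,0,0,0,0.02, 0.0007,0,0.0008,0,0.1,0,0.02, 0,0,0,0,0,0,0.02]'; python3 face.py
```

```text
clock: 29.45
tool_pos: [0.4201, -0.5105, 0.2011]
orientation: [179.6, 41.3, 70.3]
force: [-0.0, 0.2, -2.6]
opening: 0.028
t 29.45 q [-49.29, 39.74, 11.74, -40.82, -91.01, -139.77] F [ 0.4201 -0.5105  0.2011] grasp [ 0.4604 -0.398   0.0962] x [ 0.254  0.707 -0.66 ] y [ 0.943 -0.333  0.005] f [-0.   0.2 -2.6] op 0.028
(258, 206, 304, 242) 1646 [ 0.4638 -0.3889  0.141 ] normal [ 0.002 -0.007 -1.   ]
(262, 258, 298, 285) 970 [ 0.4586 -0.4025  0.1221] normal [-0.33  -0.944 -0.001]
tool el 48.718554683200686
```

```bash
python3 -m inch '[0.0007,0,0.0008,0,0,0,0.02, 0.0007,0,0.0008,0,0,0,0.02, 0,0,0,0,0,0,0.02]'; python3 face.py
```

```text
clock: 29.88
tool_pos: [0.4201, -0.5105, 0.1991]
orientation: [179.6, 41.3, 70.3]
force: [-0.4, 0.5, -2.0]
opening: 0.0276
t 29.88 q [-49.3, 39.87, 11.69, -40.82, -90.85, -139.63] F [ 0.4201 -0.5105  0.1991] grasp [ 0.4605 -0.3981  0.0941] x [ 0.254  0.707 -0.66 ] y [ 0.943 -0.333  0.006] f [-0.4  0.5 -2. ] op 0.0276
(258, 206, 304, 242) 1649 [ 0.4638 -0.389   0.1389] normal [ 0.004 -0.002 -1.   ]
(262, 258, 298, 285) 964 [ 0.4587 -0.4026  0.12  ] normal [ 0.333  0.943 -0.   ]
tool el 48.70590122975111
```

```bash
python3 -m inch '[0.0006,0,0.0007,0,0,0,0.02, 0,0,0,0,0,0,0.02]'; python3 face.py;  python3 -m inch '[0.0006,0,0.0007,0,0,0,0.02, 0,0,0,0,0,0,0.02]'; python3 face.py
```

```text
clock: 30.18
tool_pos: [0.4201, -0.5106, 0.1982]
orientation: [179.5, 41.3, 70.2]
force: [0.6, -0.2, -2.6]
opening: 0.0278
t 30.18 q [-49.3, 39.93, 11.67, -40.82, -90.79, -139.57] F [ 0.4201 -0.5106  0.1982] grasp [ 0.4605 -0.3981  0.0933] x [ 0.254  0.707 -0.66 ] y [ 0.943 -0.333  0.006] f [ 0.6 -0.2 -2.6] op 0.0278
(258, 206, 304, 242) 1653 [ 0.4638 -0.389   0.1381] normal [-0.004  0.01   1.   ]
(262, 258, 298, 285) 968 [ 0.4587 -0.4027  0.1192] normal [-0.329 -0.944 -0.   ]
tool el 48.69810230149526
clock: 30.48
tool_pos: [0.4202, -0.5107, 0.1981]
orientation: [179.5, 41.3, 70.2]
force: [-0.9, -0.8, -1.4]
opening: 0.0275
t 30.48 q [-49.3, 39.95, 11.68, -40.82, -90.78, -139.52] F [ 0.4202 -0.5107  0.1981] grasp [ 0.4606 -0.3983  0.0932] x [ 0.254  0.707 -0.66 ] y [ 0.943 -0.333  0.007] f [-0.9 -0.8 -1.4] op 0.0275
(258, 206, 304, 242) 1647 [ 0.4639 -0.3891  0.1379] normal [-0.    -0.008 -1.   ]
(262, 258, 298, 285) 969 [ 0.4587 -0.4028  0.119 ] normal [0.328 0.945 0.   ]
tool el 48.6985973037711
```

```bash
python3 -m inch '[0.0006,0,0.0007,0,0,0,0.02, 0,0,0,0,0,0,0.02]'; python3 face.py
```

```text
clock: 30.78
tool_pos: [0.4202, -0.5108, 0.1981]
orientation: [179.4, 41.3, 70.2]
force: [-0.9, -0.3, -1.3]
opening: 0.0278
t 30.77 q [-49.31, 39.96, 11.69, -40.83, -90.79, -139.47] F [ 0.4202 -0.5108  0.1981] grasp [ 0.4606 -0.3983  0.0931] x [ 0.254  0.707 -0.66 ] y [ 0.943 -0.332  0.007] f [-0.9 -0.3 -1.3] op 0.0278
(258, 206, 304, 242) 1653 [ 0.4639 -0.3892  0.1379] normal [ 0.007 -0.011 -1.   ]
(262, 258, 298, 285) 967 [ 0.4588 -0.4028  0.1189] normal [-0.33  -0.944 -0.002]
tool el 48.711558151913806
```

z no longer drops under further commands and the leg top is at 0.138, so it is standing. Releasing and backing straight off.

```bash
python3 -m inch '[0,0,0,0,0,0,0.032, 0,0,0,0,0,0,0.038, 0,0,0,0,0,0,0.045, 0,0,0,0,0,0,0.05, 0,0,0,0,0,0,0.05, -0.01,0,0,0,0,0,0.05, -0.02,0,0,0,0,0,0.05, -0.03,0,0,0,0,0,0.05, -0.04,0,0,0,0,0,0.05, -0.04,0,0,0,0,0,0.05, 0,0,0,0,0,0,0.05]'
python3 - <<'E'
from h import *
where()
for n in("scene","top"):
    s=ctrl.snapshot(n);np.savez(f"pics/{n}13.npz",**s);save(s,f"{n}13.png",(60,140,400,350) if n=="scene" else (150,100,460,300),2.2)
E
```

```text
clock: 32.2
tool_pos: [0.3811, -0.6169, 0.2979]
orientation: [179.3, 41.5, 70.1]
force: [-0.5, 0.6, 0.4]
opening: 0.0501
t 32.2 q [-56.04, 40.48, 26.9, -38.92, -105.88, -144.02] F [ 0.3811 -0.6169  0.2979] grasp [ 0.4216 -0.505   0.1924] x [ 0.255  0.704 -0.663] y [ 0.943 -0.333  0.009] f [-0.5  0.6  0.4] op 0.0501
```

View pics/scene13.png

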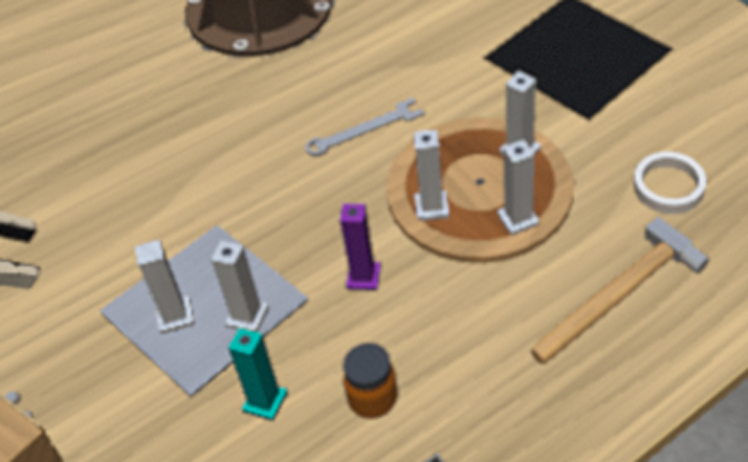

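View pics/top13.png

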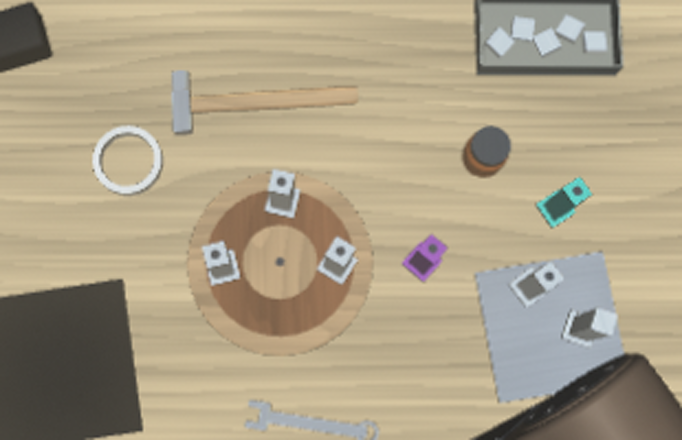

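The pictures show both legs upright on the plate, at scene crop (165,285) and (240,285). Three legs remain on the turntable. I'll check numerically that nothing else shifted, then hand in.

Run:
```python
from h import *
for n,z in (("top0",0),("top13",1)):
    s=load(n);P=depthpts(s);out=[]
    for nm,(x0,y0,x1,y1),zz in [("done",(380,215,405,243),.138),("new",(400,235,436,262),.138),("la",(238,205,262,226),.17),("lb",(268,172,290,194),.17),("lc",(294,203,316,224),.17)]:
        q=P[y0:y1,x0:x1].reshape(-1,3);q=q[np.abs(q[:,2]-zz)<.012];out.append((nm,len(q),q.mean(0).round(4).tolist() if len(q) else 0))
    print(n,out)
a,b=load("top0")["color"].astype(int),load("top13")["color"].astype(int)
d=np.abs(a-b).max(2)
for nm,(x0,y0,x1,y1) in dict(tape=(188,154,228,192),jar=(358,152,386,184),hammer=(225,130,316,162),purple=(330,203,356,230),turq=(392,178,420,204),done=(382,215,402,243)).items(): print(nm,(d[y0:y1,x0:x1]>40).sum())
```

```text
top0 [('done', 110, [0.5198, -0.3189, 0.1377]), ('new', 0, 0), ('la', 112, [0.5435, 0.0941, 0.1699]), ('lb', 110, [0.6336, 0.0139, 0.1703]), ('lc', 112, [0.5464, -0.0586, 0.1696])]
top13 [('done', 111, [0.5197, -0.3188, 0.1378]), ('new', 113, [0.4641, -0.3875, 0.1378]), ('la', 111, [0.5431, 0.0941, 0.1699]), ('lb', 111, [0.6337, 0.0145, 0.1699]), ('lc', 112, [0.547, -0.0586, 0.1701])]
tape 0
jar 0
hammer 0
purple 0
turq 0
done 0
```

```bash
python3 -c "
from plant import ctrl
print(ctrl.close_job())"
```

```text
the job is handed in; nothing more can be done
None
```

The job is done and handed in at about 32 s of the 72 s allowed; no verdict was reported.

**What I did:** I gripped the upside-down leg by its foot plate and lifted it off the turntable. I laid it on its side in the middle of the black mat and let go. I then took a fresh hold on the stem, corrected a lean of about 2.5° in the air, and set the leg foot down on the steel plate. It stands about 9 cm from the leg already there. I released it and backed the gripper clear.

**Last checks:**
- **New leg:** its top is at 0.138 m, which matches the 8 mm plate plus the 130 mm leg. Just before release it was vertical to within about 1°.
- **Leg on the plate:** it moved by less than 0.2 mm as measured.
- **Turntable legs:** all three still stand, within 1 mm of where they were.
- **Tape, jar, hammer and coloured look-alikes:** no change in the top image.
- **Forces and failures:** readings taken between moves stayed at a few newtons. I did not record the peak during moves. No check failed or disagreed.

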